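# Make up a mending kit and a machine kit

### The arm

A 7-joint arm with a two-finger parallel gripper is mounted at the origin on a cart in front of the work surface, level with it; the furniture and walls round the work are solid. World frame = base frame: x ahead of the robot, y to its left, z up, the work surface at z = 0. Lengths are in m, angles in rad, forces in N, time in s.
With the tool pointing down it reaches from about 0.4 to 0.85 m from the base axis. Payload 4.5 kg.
Tool frame: the origin (TCP) lies midway between the tips of the shut fingers; the grasp point (between the pads) lies r.grip_point_offset behind it (r.grip_point_offset is the distance from the TCP to the grasp point, in m); z points along the fingers, y is the line along which they close (so a half turn about z gives the same grasp; the last joint's range is limited). The gripper opens to 88 mm and grips with 3 to 60 N. Pads are 18 mm wide; open, the fingers measure 123 mm over their backs; the gripper's body (75 mm by 187 mm) begins 45 mm behind the grasp point.
Start: joints at [-1.158, 0.689, -0.195, 1.565, 0.157, 0.902, -0.215], TCP at [0.231, 0.581, 0.239] pointing down, gripper open.
Joint ranges: [-3.01, 3.01], [-0.46, 2.08], [-1.47, 1.51], [0.13, 2.56], [-1, 4.14], [0.04, 2.09], [-2.66, 2.66]. Speed limits (rad/s): [2.57, 2.57, 3.14, 3.14, 3.14, 3.14, 3.14].

### API

Orientations are given as a unit quaternion [x, y, z, w].
In Python, from plant import r gives the robot as it stands.
- The arm moves only by the shell command python3 -m jog 'ROWS' [FORCE]. ROWS is JSON, a list of rows, each an object of numbers: "wx", "wy", "wz": the turn, a rotation vector about the world's x, y, z as a fraction of full scale; "dx", "dy", "dz": the shift along the world's x, y, z as a fraction of full scale; "hand": the closure, from 0 (fully open) to 1 (shut). In form: [{"wx": .., "wy": .., "wz": .., "dx": .., "dy": .., "dz": .., "hand": ..}, ...]. A call has 1 to 5 rows; each row shifts and turns the commanded pose from where the row before left it; what a row does not reach is not made up. Full scale, the value 1, is 0.25 m for a shift and 2 rad for a turn. A row lasts 1/12 s, in which the tool goes at most 41.7 mm and 7.16 degrees, less where a joint would pass 70% of its speed; a pose out of reach is approached as far as the arm can. A call with a number of a shift or a turn outside -1 to 1 is refused whole. A call with a gripper value outside its range is refused whole. The fingers move at their own pace and stop on an object; FORCE is the grip in N (left out, the last holds). Time passes only in rows, so rows that do not move let the fingers close. It gives the time, the measured TCP pose, the force, the opening and the grip force at its end, in the units of the state.
- r.get_state(): the state, without advancing time (a new reading comes with each control period).
- r.snapshot(name): name is "scene" or "side" or "wrist"; returns the picture (384x512x3 uint8, red, green, blue); there is no depth.
- r.camera_info(name): a dict with "mtx" (3x3 intrinsics, pixels), "R" (3x3) and "t" (3): a world point X has camera coordinates R X + t. Camera axes: x right, y down, z forward; pixel columns grow to the right and rows downward; lengths in m; the calibration is good to about 2 mm. The wrist camera is an equidistant fisheye: a pixel r from the principal point sees the ray r / f radians off the axis. A picture is of the moment at which its call begins: read the wrist's pose just before it. camera_info takes no time and is no camera call; for the wrist camera it gives the pose at the moment of the call.
- r.finish_job(): hands the job in; it is judged then, once.
Trained networks look in the newest picture that a camera, given by its name, has taken for a name from the list of things; names that differ only in an ending like _2 or _b are one class to them, and where a whole thing is asked for, a point or a joint stands for the part that bears it (a point fixed in the world has none). Each returns a list of dicts, best first, with "p" (0 to 1); they miss things now and then, are a little off and sometimes report something else, mostly with a low value. They report only what shows in the picture. A call takes as long as a camera call. They do not tell look-alikes from the thing itself.
- r.search_frame(camera, query): "bbox" ([left, top, right, bottom] in pixels, round what is visible of it).
- r.masks_of(camera, query): "region" (384x512 bool, what is visible of it) and "bbox" ([left, top, right, bottom] in pixels, round what is visible of it).
The state is a dict: "clock": time; "q": joint angles; "qd": joint speeds; "joint_torque": joint torques, N m; "tool_pos": TCP position; "eef_rot": TCP orientation; "contact_force": force on the tool from outside, world axes, zero at the start; "moment": the same for the moment, N m; "opening": opening from 0.0 (shut) to 1.0 (fully open); "finger_force": force on a finger pad.
Only numpy, scipy, OpenCV 4.12 (cv2) and the standard library are available. Lean on these libraries where they do the work, as an engineer would, in place of code of your own. Each camera call takes 0.05 s, during which the arm holds its last target. There are 200 camera calls.

### The job

Make up two sewing kits from the stock on the table. In the three-pocket tray goes the mending kit: the needle case in the long pocket, the short wooden-flanged spool in the larger square pocket and the thimble in the smaller square one; in the two-pocket tray goes the machine kit: the tall slim spool in the larger pocket and the single wound bobbin in the smaller one. Each thing must rest flat on the floor of its own pocket, spools upright, thimble on its open end, and the rolled tape, the grey thread cone and everything else stay where they are.

Things in the scene. Friction and masses are not known exactly. Their poses are not given: they have to be found in the camera images.
- mending_tray: Three-pocket light wood tray, 106 x 106 mm, fixed; origin: centre of its underside, z up. Rim and ridges 5 mm above the table, pocket floors 2 mm above it. Pocket centres in its frame (mm): larger square pocket (54 x 54) at x -21, y 22; smaller square pocket (38 x 38) at x -29, y -30; long pocket (34 in x, 92 in y) at x 31, y 0.
- machine_tray: Two-pocket light wood tray, 60 (x) x 106 mm (y), fixed; origin: centre of its underside, z up. Rim and ridges 5 mm above the table, pocket floors 2 mm above it. Pocket centres in its frame (mm): larger square pocket (50 x 50) at x 0, y 23; smaller square pocket (40 x 40) at x -5, y -28.
- needle_case: Turned wooden needle case, a rod lying on the table, 70 mm long (its y axis), 13 mm wide (x) and 13 mm high; origin at the middle of its underside. Grasp across its width.
- wooden_spool: Short thread spool with broad wooden flanges, green thread, standing upright: diameter 33 mm, height 36 mm; origin at the centre of its foot.
- thimble: Small brass thimble standing on its open end: diameter 18 mm at the foot, narrowing upward, height 22 mm; origin at the centre of its foot.
- slim_spool: Tall slim spool of cream thread, standing upright: diameter 29 mm, height 54 mm; origin at the centre of its foot.
- bobbin: Small wound sewing-machine bobbin with black thread, a disc lying flat: diameter 20 mm, height 12 mm; origin at the centre of its underside.
- rolled_tape: Bystander, loose: yellow tape measure rolled into a flat disc about 52 mm across and 15 mm high; origin at the centre of its underside.
- thread_cone: Bystander, loose: tall grey cone of thread, 54 mm in diameter, 86 mm high, standing upright; origin at the centre of its foot.
Not all that is in view belongs to the job. What is shaped like the wooden_spool but turquoise is not meant.

How it is judged:
At the end, for the whole second after the job is handed in: Each of the five things rests in its own pocket as the goal says: origin within 12 mm of the pocket centre in tray x and y, underside below 4.5 mm, upright within 0.1 rad, at rest; needle case within 0.35 rad of the pocket's length. Rolled tape and thread cone moved less than 30 mm (x of needle_case in the frame of mending_tray between 0.019 and 0.043 m and y of needle_case in the frame of mending_tray between -0.012 and 0.012 m and height (world z) of needle_case between 0 and 0.0045 m and angle between each of needle_case, wooden_spool, thimble, slim_spool, bobbin's own z axis and vertical below 0.1 rad and linear speed of each of needle_case, wooden_spool, thimble, slim_spool, bobbin below 0.02 m/s and angle between the y axis of needle_case and the y axis of mending_tray, either way round below 0.35 rad and x of wooden_spool in the frame of mending_tray between -0.033 and -0.009 m and y of wooden_spool in the frame of mending_tray between 0.01 and 0.034 m and height (world z) of wooden_spool between 0 and 0.0045 m and x of thimble in the frame of mending_tray between -0.041 and -0.017 m and y of thimble in the frame of mending_tray between -0.042 and -0.018 m and height (world z) of thimble between 0 and 0.0045 m and x of slim_spool in the frame of machine_tray between -0.012 and 0.012 m and y of slim_spool in the frame of machine_tray between 0.011 and 0.035 m and height (world z) of slim_spool between 0 and 0.0045 m and x of bobbin in the frame of machine_tray between -0.017 and 0.007 m and y of bobbin in the frame of machine_tray between -0.04 and -0.016 m and height (world z) of bobbin between 0 and 0.0045 m and distance of each of rolled_tape, thread_cone from where it was at the start of the episode below 0.03 m); the robot touches nothing.
It fails at once if the rolled tape or the grey thread cone is shifted more than 30 mm or tipped over (distance of any of rolled_tape, thread_cone from where it was at the start of the episode above 0.03 m or angle between any of rolled_tape, thread_cone's own z axis and vertical above 0.5 rad).
It also fails if it takes over 128 s, if anything falls off the work surface, if the arm or the gripper's body presses on something with over 40 N, if the wrist force passes 120 N, or if a joint passes its speed limit or range.

## Working session

There is one attempt and no reset: what is moved stays moved. The work goes in short steps, Python scripts to look and compute and a shell command to move; the robot and the scene stay as the last step left them, time stands still between calls to the robot, and variables do not carry over. Pictures are saved under pics/ and viewed, at most 14 in all, crops included, and the job is handed in when it is done.

```bash
mkdir -p pics; ls; python3 - <<'E'
from plant import r
import cv2,numpy as np
print(r.grip_point_offset, r.get_state())
for c in ["scene","side","wrist"]:
    im=r.snapshot(c); cv2.imwrite(f"pics/{c}0.png",im[:,:,::-1])
    i=r.camera_info(c); print(c,i["mtx"],i["R"],i["t"])
    for n in ["mending_tray","machine_tray","needle_case","wooden_spool","thimble","slim_spool","bobbin","rolled_tape","thread_cone"]:
        print(n,[(np.round(d["bbox"]).tolist(),round(d["p"],2)) for d in r.search_frame(c,n)])
E
```

```text
pics
0.0187 {'clock': 0.0, 'q': array([-1.15821414,  0.69000224, -0.19451152,  1.56632889,  0.15728235,
        0.90250266, -0.21509209]), 'qd': array([ 7.88785768e-05, -5.85361268e-05, -5.36463688e-04,  5.72612568e-04,
        8.97929148e-04,  7.89460094e-05, -4.12814128e-05]), 'joint_torque': array([ 5.34394730e-04, -5.27555430e+01, -1.26679257e+00, -1.53426129e+01,
       -5.26933442e-02,  6.52684263e-03,  1.76790995e-04]), 'tool_pos': array([0.23092846, 0.58009404, 0.23790261]), 'eef_rot': array([ 1.88222721e-01,  9.82125934e-01, -9.18633537e-04, -1.14767049e-04]), 'contact_force': array([ 0.21545127,  0.64406116, -0.1857866 ]), 'moment': array([-0.01254109, -0.02597069, -0.00319441]), 'finger_force': 0.0, 'opening': 0.9964991528749426}
scene [[466.66089788   0.         260.91660285]
 [  0.         466.66089788 190.8707534 ]
 [  0.           0.           1.        ]] [[-0.19372055 -0.9810186  -0.00865163]
 [-0.74636446  0.15309568 -0.64768959]
 [ 0.63672007 -0.11901351 -0.7618552 ]] [0.18050705 0.4712278  0.99178548]
mending_tray [([284.0, 176.0, 318.0, 188.0], 0.54)]
machine_tra
[... 889 characters left out ...]
)]
thimble [([192.0, 120.0, 206.0, 150.0], 0.35)]
slim_spool [([175.0, 156.0, 189.0, 179.0], 0.47)]
bobbin [([322.0, 292.0, 330.0, 296.0], 0.48)]
rolled_tape []
thread_cone [([192.0, 122.0, 207.0, 149.0], 0.62)]
wrist [[297.31863964   0.         261.92849836]
 [  0.         297.31863964 192.97102964]
 [  0.           0.           1.        ]] [[ 3.69954327e-01  9.29049942e-01  3.28312952e-05]
 [ 8.87392081e-01 -3.53376332e-01  2.96075095e-01]
 [ 2.75080151e-01 -1.09505128e-01 -9.55164665e-01]] [-0.62433057 -0.04014377  0.38899894]
mending_tray []
machine_tray []
needle_case []
wooden_spool []
thimble []
slim_spool []
bobbin []
rolled_tape [([214.0, 329.0, 237.0, 351.0], 0.65)]
thread_cone []
```

```bash
python3 - <<'E'
import cv2
for c in ["scene","side"]:
    im=cv2.imread(f"pics/{c}0.png"); cv2.imwrite(f"pics/{c}0b.png",cv2.resize(im[100:340,100:420],None,fx=2.5,fy=2.5,interpolation=cv2.INTER_CUBIC))
E
```

```text
(no output)
```

View pics/scene0b.png

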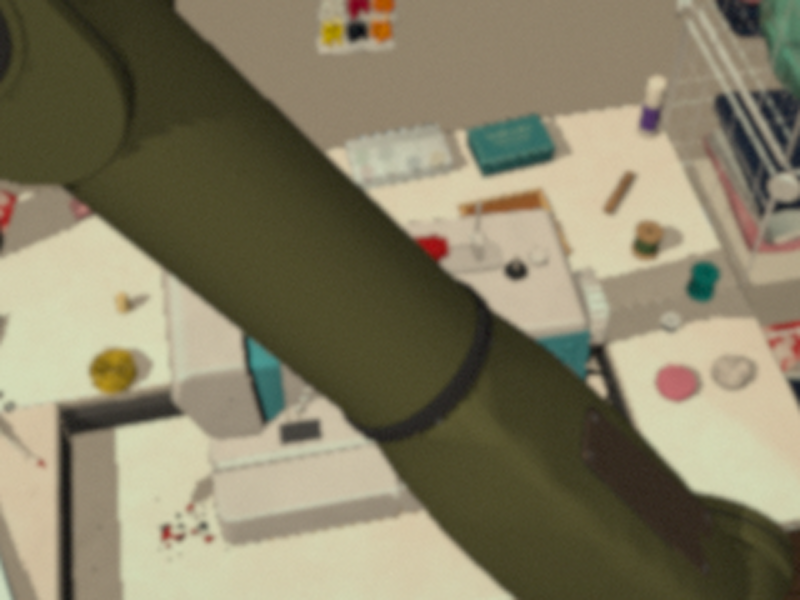

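View pics/side0b.png

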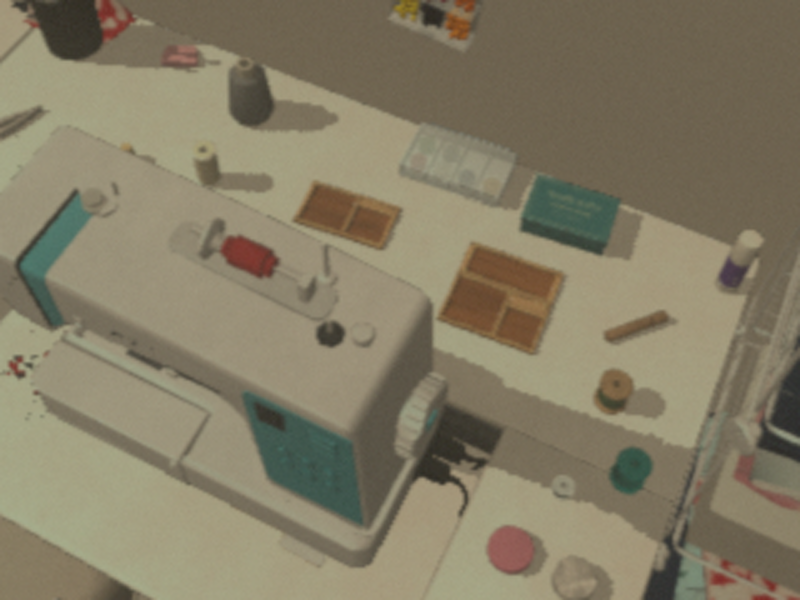

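The side view shows both trays, the slim spool (207,163), cone, needle case (637,326), wooden spool (613,390) and a white-flanged bobbin (563,487). In the scene view the thimble is at (122,302) and the tape at (113,370). A sewing machine stands in the middle. Next I turn these into positions.

```bash
cat > h.py <<'E'
import numpy as np,cv2
from plant import r
def ray(c,uv,info=None):
    i=info or r.camera_info(c); K=i["mtx"]; R=np.array(i["R"]); t=np.array(i["t"])
    x=(uv[0]-K[0][2])/K[0][0]; y=(uv[1]-K[1][2])/K[1][1]
    if c=="wrist":
        a=np.hypot(x,y); s=np.sin(a)/a if a>1e-9 else 1; d=np.array([x*s,y*s,np.cos(a)])
    else: d=np.array([x,y,1.])
    return -R.T@t, R.T@d
def onz(c,uv,z=0,info=None):
    o,d=ray(c,uv,info); return o+d*(z-o[2])/d[2]
def proj(c,X,info=None):
    i=info or r.camera_info(c); K=i["mtx"]; p=np.array(i["R"])@np.array(X)+np.array(i["t"])
    if c=="wrist":
        rr=np.hypot(p[0],p[1]); a=np.arctan2(rr,p[2]); p=np.array([p[0]/rr*a,p[1]/rr*a,1])
    p=p/p[2]; return np.array([K[0][0]*p[0]+K[0][2],K[1][1]*p[1]+K[1][2]])
E
python3 - <<'E'
from h import *
np.set_printoptions(precision=3,suppress=True)
f=lambda x,y:(x/2.5+100,y/2.5+100)
print("cams",ray("scene",(0,0))[0],ray("side",(0,0))[0])
S={"needle a":(632,175,.007),"needle b":(611,210,.007),"wspool base":(647,252,0),"wtop":(648,228,.036),"turq":(702,293,0),"bob":(670,321,.006),"thim":(122,309,0),"thimtop":(122,296,.022),"tape":(113,370,.007),"machine btm-left":(265,418,0),"machine frontleft bottom":(222,540,0),"machine right bot":(580,375,0)}
for k,(x,y,z) in S.items(): print("scene",k,onz("scene",f(x,y),z))
S={"needle a":(668,317,.007),"needle b":(608,334,.007),"wtop":(615,379,.036),"wbase":(613,405,0),"bob":(563,487,.006),"slim top":(204,149,.054),"slim base":(208,183,0),"cone base":(250,115,0),"mend TL":(472,244,.005),"mend TR":(563,275,.005),"mend BR":(534,351,.005),"mend BL":(439,316,.005),"mach TL":(315,182,.005),"mach TR":(401,209,.005),"mach BR":(382,246,.005),"mach BL":(294,220,.005),"boxtop":(565,205,.03),"turqbase":(630,485,0),"glue":(735,280,0)}
for k,(x,y,z) in S.items(): print("side",k,onz("side",f(x,y),z))
# machine corner heights by triangulating the top black knob and top right back corner
def tri(a,b):
    o1,d1=ray("scene",f(*a));o2,d2=ray("side",f(*b))
    s=np.linalg.lstsq(np.stack([d1,-d2],1),o2-o1,rcond=None)[0]; p,q=o1+s[0]*d1,o2+s[1]*d2; return (p+q)/2,np.linalg.norm(p-q)
print("knob",tri((515,268),(330,333))); print("backright top corner",tri((545,215),(430,297)));print("spool-pin",tri((478,205),(327,250))); print("red",tri((432,247),(258,262)));print("front right top",tri((583,335),(357,445)))
E
```

```text
cams [-0.245  0.223  1.062] [ 0.055 -0.207  0.917]
scene needle a [ 0.663 -0.235  0.007]
scene needle b [ 0.613 -0.192  0.007]
scene wspool base [ 0.548 -0.216  0.   ]
scene wtop [ 0.555 -0.214  0.036]
scene turq [ 0.478 -0.258  0.   ]
scene bob [ 0.444 -0.207  0.006]
scene thim [0.588 0.391 0.   ]
scene thimtop [0.589 0.387 0.022]
scene tape [0.502 0.403 0.007]
scene machine btm-left [0.414 0.249 0.   ]
scene machine frontleft bottom [0.286 0.307 0.   ]
scene machine right bot [ 0.4  -0.09  0.  ]
side needle a [ 0.665 -0.239  0.007]
side needle b [ 0.618 -0.19   0.007]
side wtop [ 0.556 -0.213  0.036]
side wbase [ 0.548 -0.221  0.   ]
side bob [ 0.444 -0.207  0.006]
side slim top [0.607 0.286 0.054]
side slim base [ 0.601  0.286 -0.   ]
side cone base [0.712 0.296 0.   ]
side mend TL [ 0.658 -0.019  0.005]
side mend TR [ 0.666 -0.122  0.005]
side mend BR [ 0.566 -0.129  0.005]
side mend BL [ 0.559 -0.025  0.005]
side mach TL [0.655 0.175 0.005]
side mach TR [0.665 0.071 0.005]
side mach BR [0.611 0.067 0.005]
side mach BL [0.598 0.17  0.005]
side boxtop [ 0.735 -0.094  0.03 ]
side turqbase [ 0.477 -0.263  0.   ]
side glue [ 0.747 -0.289  0.   ]
knob (array([0.386, 0.001, 0.225]), np.float64(0.0011342617455314937))
backright top corner (array([ 0.462, -0.051,  0.202]), np.float64(0.0016723001236990855))
spool-pin (array([0.43 , 0.026, 0.267]), np.float64(0.0031168529360837333))
red (array([0.404, 0.074, 0.251]), np.float64(0.0018839288159214942))
front right top (array([ 0.329, -0.052,  0.182]), np.float64(0.0023450458943286654))
```

```bash
python3 -m jog '[{"dz":0.16},{"dz":0.16},{"dz":0.16},{"dx":0.13,"dy":-0.06,"wz":0.047},{"dx":0.13,"dy":-0.06,"wz":0.047}]' 20
python3 -m jog '[{"dx":0.13,"dy":-0.09,"wz":0.047},{"dx":0.13,"dy":-0.09,"wz":0.047},{"dx":0.13,"dy":-0.1},{"dx":0.13,"dy":-0.1},{"dx":0.13,"dy":-0.1}]'
python3 -m jog '[{"dx":0.13,"dy":-0.1},{"dx":0.13,"dy":-0.1},{"dx":0.13,"dy":-0.1},{"dy":-0.1},{}]'
```

```text
invalid input
invalid input
invalid input
```

```bash
python3 -m jog '[{"wx":0,"wy":0,"wz":0,"dx":0,"dy":0,"dz":0.16,"hand":0},{"wx":0,"wy":0,"wz":0,"dx":0,"dy":0,"dz":0.16,"hand":0},{"wx":0,"wy":0,"wz":0,"dx":0,"dy":0,"dz":0.16,"hand":0},{"wx":0,"wy":0,"wz":0.047,"dx":0.13,"dy":-0.06,"dz":0,"hand":0},{"wx":0,"wy":0,"wz":0.047,"dx":0.13,"dy":-0.06,"dz":0,"hand":0}]' 20
```

```text
clock: 1.92
tool_pos: [0.2944, 0.5534, 0.3622]
eef_rot: [0.09, 0.996, 0.004, 0.0]
contact_force: [0.2, 0.0, -0.6]
opening: 1.0
finger_force: 0.0
```

```bash
python3 -m jog '[{"wx":0,"wy":0,"wz":0.048,"dx":0.126,"dy":-0.098,"dz":0,"hand":0},{"wx":0,"wy":0,"wz":0.048,"dx":0.126,"dy":-0.098,"dz":0,"hand":0},{"wx":0,"wy":0,"wz":0,"dx":0.126,"dy":-0.098,"dz":0,"hand":0},{"wx":0,"wy":0,"wz":0,"dx":0.126,"dy":-0.098,"dz":0,"hand":0},{"wx":0,"wy":0,"wz":0,"dx":0.126,"dy":-0.098,"dz":0,"hand":0}]'
python3 -m jog '[{"wx":0,"wy":0,"wz":0,"dx":0.126,"dy":-0.098,"dz":0,"hand":0},{"wx":0,"wy":0,"wz":0,"dx":0.126,"dy":-0.098,"dz":0,"hand":0},{"wx":0,"wy":0,"wz":0,"dx":0.126,"dy":-0.098,"dz":0,"hand":0},{"wx":0,"wy":0,"wz":0,"dx":0.126,"dy":-0.098,"dz":0,"hand":0},{"wx":0,"wy":0,"wz":0,"dx":0,"dy":0,"dz":0,"hand":0}]'
cat > look.py <<'E'
import sys
from h import *
np.set_printoptions(precision=4,suppress=True)
n=sys.argv[1]
for c in ["wrist"]+sys.argv[2:]:
    i=r.camera_info(c); im=r.snapshot(c); cv2.imwrite(f"pics/{c}{n}.png",cv2.resize(im[:,:,::-1],None,fx=1.5,fy=1.5))
    Z={"needle_case":.0065,"wooden_spool":.036,"thimble":.022,"slim_spool":.054,"bobbin":.012,"rolled_tape":.015,"thread_cone":.05,"mending_tray":.005,"machine_tray":.005}
    for k,z in Z.items():
        for d in r.masks_of(c,k):
            if d["p"]<.35: continue
            m=d["region"]; ys,xs=np.nonzero(m); cen=(xs.mean(),ys.mean())
            zz=z/2 if z<.1 and "tray" not in k else z
            s=""
            if "tray" in k:
                P=np.array([onz(c,(u,v),.005,i)[:2] for u,v in zip(xs,ys)])*1000
                (cx,cy),wh,a=cv2.minAreaRect(P.astype(np.float32)); s=f"rect {cx:.1f},{cy:.1f} {wh} {a:.1f}"
            if k=="needle_case":
                P=np.array([onz(c,(u,v),.0065,i)[:2] for u,v in zip(xs,ys)]); w,V=np.linalg.eigh(np.cov(P.T)); s=f"dir {np.degrees(np.arctan2(V[1,1],V[0,1])):.0f}"
            print(c,k,round(d["p"],2),np.round(d["bbox"]),onz(c,cen,zz,i)[:2],s)
E
python3 look.py 1 scene side
```

```text
clock: 2.33
tool_pos: [0.455, 0.4267, 0.3589]
eef_rot: [-0.001, 1.0, 0.0, 0.0]
contact_force: [0.7, 1.1, 0.0]
opening: 0.998
finger_force: 0.0
clock: 2.75
tool_pos: [0.5876, 0.3206, 0.3578]
eef_rot: [0.006, 1.0, -0.003, 0.003]
contact_force: [0.3, -1.5, -0.7]
opening: 1.003
finger_force: 0.0
wrist needle_case 0.45 [ 20. 170.  35. 195.] [ 0.6415 -0.2138] dir 137
wrist wooden_spool 0.59 [  2. 139.  26. 153.] [ 0.5525 -0.2158] 
wrist thimble 0.67 [298. 146. 310. 156.] [0.5898 0.3859] 
wrist thimble 0.49 [  5. 139.  26. 152.] [ 0.5537 -0.2223] 
wrist slim_spool 0.67 [235. 152. 251. 176.] [0.6092 0.2862] 
wrist bobbin 0.38 [ 13.  97.  19. 103.] [ 0.4466 -0.2061] 
wrist rolled_tape 0.82 [298.  81. 329. 113.] [0.5032 0.4019] 
wrist thread_cone 0.91 [237. 207. 263. 248.] [0.719  0.2951] 
wrist mending_tray 0.57 [ 50. 140.  95. 197.] [ 0.6122 -0.0668] rect 612.2,-70.5 (107.28626251220703, 111.13893127441406) 4.8
wrist machine_tray 0.67 [126. 159. 189. 196.] [0.6328 0.1277] rect 633.9,124.9 (62.57160949707031, 109.54316711425781) 4.6
wrist machine_tray 0.67 [ 10.  97.  19. 103.] [ 0.4463 -0.20
[... 183 characters left out ...]
37 0.4053] 
scene thread_cone 0.84 [169. 160. 187. 190.] [0.7259 0.3006] 
scene thread_cone 0.55 [147. 218. 151. 226.] [0.5783 0.3874] 
scene machine_tray 0.68 [230. 187. 253. 192.] [0.6592 0.1087] rect 660.2,112.5 (64.04497528076172, 14.188849449157715) 87.8
side needle_case 0.48 [340. 222. 366. 238.] [ 0.6438 -0.2105] dir 139
side wooden_spool 0.78 [338. 248. 354. 268.] [ 0.5532 -0.2143] 
side wooden_spool 0.61 [347. 282. 359. 297.] [ 0.4832 -0.2561] 
side slim_spool 0.46 [173. 152. 186. 178.] [0.6095 0.2916] 
side thread_cone 0.93 [194. 123. 209. 149.] [0.7219 0.3031] 
side machine_tray 0.79 [218. 171. 259. 201.] [0.6317 0.1245] rect 632.1,125.3 (61.92847442626953, 106.72942352294922) 6.5
```

View pics/wrist1.png

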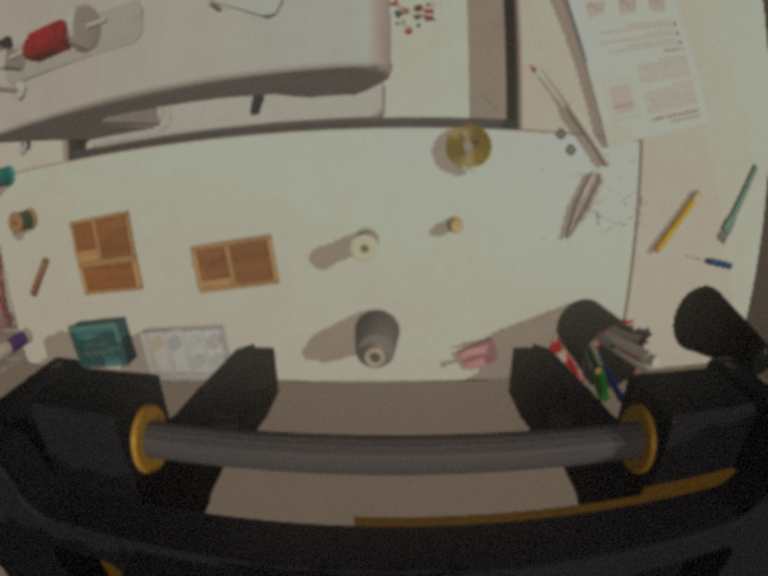

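The wrist view shows the cone (375,338), slim spool (364,245), thimble (455,225), tape (468,145), both trays (104,252; 235,263) and the needle case and spools at the left edge. It agrees with the other cameras.

```bash
python3 - <<'E'
from h import *
s=r.get_state(); print(s["tool_pos"],s["eef_rot"],s["q"])
for n,uv,z in [("slim",(364,244),.054),("thim",(455,223),.022),("conetop",(375,355),.086)]: print(n,onz("wrist",(uv[0]/1.5,uv[1]/1.5),z))
E
```

```text
[0.57958066 0.33022615 0.35874089] [-6.17342507e-04  9.99999809e-01  3.08208343e-05 -2.47796049e-05] [-0.4439724   0.65656666 -0.29227959  1.24534084  0.18538375  1.26550623
  0.83777698]
slim [0.59310186 0.29994771 0.054     ]
thim [0.57565076 0.3976278  0.022     ]
conetop [0.70310977 0.3112258  0.086     ]
```

```bash
python3 -m jog '[{"wx":0,"wy":0,"wz":0,"dx":0.053,"dy":-0.087,"dz":-0.1,"hand":0},{"wx":0,"wy":0,"wz":0,"dx":0.053,"dy":-0.086,"dz":-0.1,"hand":0},{"wx":0,"wy":0,"wz":0,"dx":0,"dy":0,"dz":-0.16,"hand":0},{"wx":0,"wy":0,"wz":0,"dx":0,"dy":0,"dz":-0.16,"hand":0},{"wx":0,"wy":0,"wz":0,"dx":0,"dy":0,"dz":-0.16,"hand":0}]'
python3 -m jog '[{"wx":0,"wy":0,"wz":0,"dx":0,"dy":0,"dz":-0.12,"hand":0},{"wx":0,"wy":0,"wz":0,"dx":0,"dy":0,"dz":-0.08,"hand":0},{"wx":0,"wy":0,"wz":0,"dx":0,"dy":0,"dz":0,"hand":0},{"wx":0,"wy":0,"wz":0,"dx":0,"dy":0,"dz":0,"hand":0},{"wx":0,"wy":0,"wz":0,"dx":0,"dy":0,"dz":0,"hand":0}]'
python3 look.py 2 side
```

```text
clock: 4.67
tool_pos: [0.6067, 0.2863, 0.1876]
eef_rot: [0.0, 1.0, 0.0, 0.001]
contact_force: [0.8, 0.9, -0.4]
opening: 0.999
finger_force: 0.0
clock: 5.08
tool_pos: [0.6072, 0.2878, 0.1404]
eef_rot: [-0.001, 1.0, 0.001, 0.001]
contact_force: [0.6, 0.6, 0.6]
opening: 1.002
finger_force: 0.0
wrist thimble 0.74 [353. 158. 374. 178.] [0.5895 0.3848] 
wrist slim_spool 0.89 [244. 168. 278. 218.] [0.6096 0.2862] 
wrist rolled_tape 0.92 [355.  53. 405. 107.] [0.5022 0.4001] 
wrist thread_cone 0.76 [244. 261. 291. 333.] [0.7162 0.2956] 
wrist mending_tray 0.95 [  3. 144.  32. 226.] [ 0.6151 -0.0388] rect 611.4,-50.1 (107.51828002929688, 74.72865295410156) 0.6
side needle_case 0.69 [343. 223. 365. 234.] [ 0.642  -0.2089] dir 138
side wooden_spool 0.7 [337. 247. 354. 267.] [ 0.5519 -0.2139] 
side wooden_spool 0.52 [344. 282. 358. 296.] [ 0.4844 -0.255 ] 
side slim_spool 0.72 [176. 154. 188. 178.] [0.6083 0.2911] 
side bobbin 0.5 [322. 290. 332. 300.] [ 0.4426 -0.2051] 
side thread_cone 0.67 [194. 130. 208. 152.] [0.7124 0.2874] 
side mending_tray 0.96 [273. 200. 322. 244.] [ 0.6104 -0.0714] rect 612.6,-70.0 (110.65906524658203, 106.89418029785156) 3.6
side mending_tray 0.54 [196. 128. 209. 152.] [0.727  0.2973] rect 731.3,296.7 (77.99214172363281, 36.85370635986328) 14.5
side machine_tray 0.73 [218. 174. 259. 201.] [0.6311 0.1241] rect 632.0,124.9 (61.62133026123047, 106.07865905761719) 5.1
```

View pics/wrist2.png

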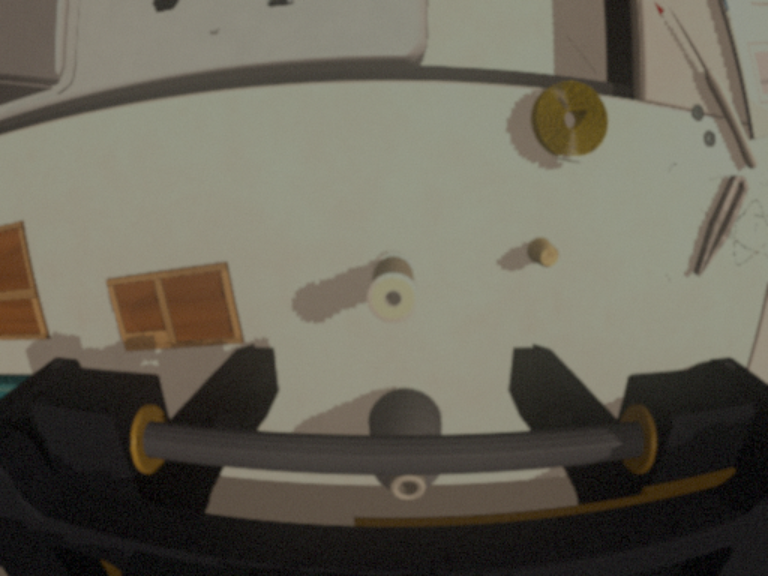

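The slim spool's top is at (393,297), centred between the fingers. I'll go down and grip it.

```bash
python3 -m jog '[{"wx":0,"wy":0,"wz":0,"dx":0,"dy":0,"dz":-0.14,"hand":0},{"wx":0,"wy":0,"wz":0,"dx":0,"dy":0,"dz":-0.14,"hand":0},{"wx":0,"wy":0,"wz":0,"dx":0,"dy":0,"dz":-0.12,"hand":0},{"wx":0,"wy":0,"wz":0,"dx":0,"dy":0,"dz":-0.07,"hand":0},{"wx":0,"wy":0,"wz":0,"dx":0,"dy":0,"dz":0,"hand":0}]' 15
python3 -m jog '[{"wx":0,"wy":0,"wz":0,"dx":0,"dy":0,"dz":0,"hand":1},{"wx":0,"wy":0,"wz":0,"dx":0,"dy":0,"dz":0,"hand":1},{"wx":0,"wy":0,"wz":0,"dx":0,"dy":0,"dz":0,"hand":1},{"wx":0,"wy":0,"wz":0,"dx":0,"dy":0,"dz":0,"hand":1},{"wx":0,"wy":0,"wz":0,"dx":0,"dy":0,"dz":0,"hand":1}]' 15
python3 -m jog '[{"wx":0,"wy":0,"wz":0,"dx":0,"dy":0,"dz":0,"hand":1},{"wx":0,"wy":0,"wz":0,"dx":0,"dy":0,"dz":0,"hand":1},{"wx":0,"wy":0,"wz":0,"dx":0,"dy":0,"dz":0,"hand":1},{"wx":0,"wy":0,"wz":0,"dx":0,"dy":0,"dz":0,"hand":1},{"wx":0,"wy":0,"wz":0,"dx":0,"dy":0,"dz":0,"hand":1}]' 15
```

```text
clock: 6.5
tool_pos: [0.6031, 0.2853, 0.0168]
eef_rot: [-0.001, 1.0, -0.002, -0.004]
contact_force: [-0.9, 0.7, -0.4]
opening: 0.999
finger_force: 0.0
clock: 6.92
tool_pos: [0.6069, 0.2873, 0.0227]
eef_rot: [-0.001, 1.0, 0.001, 0.001]
contact_force: [0.5, 1.2, -0.5]
opening: 0.645
finger_force: 0.0
clock: 7.33
tool_pos: [0.6061, 0.287, 0.0213]
eef_rot: [-0.001, 1.0, 0.0, 0.0]
contact_force: [-0.3, -0.0, 1.5]
opening: 0.325
finger_force: 15.0
```

```bash
python3 -m jog '[{"wx":0,"wy":0,"wz":0,"dx":0,"dy":0,"dz":0.1,"hand":1},{"wx":0,"wy":0,"wz":0,"dx":0,"dy":0,"dz":0.1,"hand":1},{"wx":0,"wy":0,"wz":0,"dx":0.02,"dy":-0.1,"dz":0,"hand":1},{"wx":0,"wy":0,"wz":0,"dx":0.02,"dy":-0.12,"dz":0,"hand":1},{"wx":0,"wy":0,"wz":0,"dx":0.02,"dy":-0.12,"dz":0,"hand":1}]'
python3 -m jog '[{"wx":0,"wy":0,"wz":0,"dx":0.02,"dy":-0.12,"dz":0,"hand":1},{"wx":0,"wy":0,"wz":0,"dx":0.02,"dy":-0.096,"dz":0,"hand":1},{"wx":0,"wy":0,"wz":0,"dx":0,"dy":0,"dz":0,"hand":1},{"wx":0,"wy":0,"wz":0,"dx":0,"dy":0,"dz":0,"hand":1},{"wx":0,"wy":0,"wz":0,"dx":0,"dy":0,"dz":0,"hand":1}]'
python3 -c "
from h import *
i=r.camera_info('side');im=r.snapshot('side');cv2.imwrite('pics/side3.png',cv2.resize(im[120:280,140:380,::-1],None,fx=3,fy=3,interpolation=2));print(r.get_state()['tool_pos'],r.get_state()['opening'])"
```

```text
clock: 7.75
tool_pos: [0.6213, 0.2021, 0.0719]
eef_rot: [-0.002, 1.0, 0.0, 0.001]
contact_force: [1.3, -0.6, 0.1]
opening: 0.325
finger_force: 15.0
clock: 8.17
tool_pos: [0.6309, 0.1494, 0.0713]
eef_rot: [-0.001, 1.0, 0.001, -0.0]
contact_force: [-0.1, -0.2, 0.0]
opening: 0.321
finger_force: 15.0
[0.63066611 0.15028675 0.07128584] 0.3217755321159193
```

View pics/side3.png

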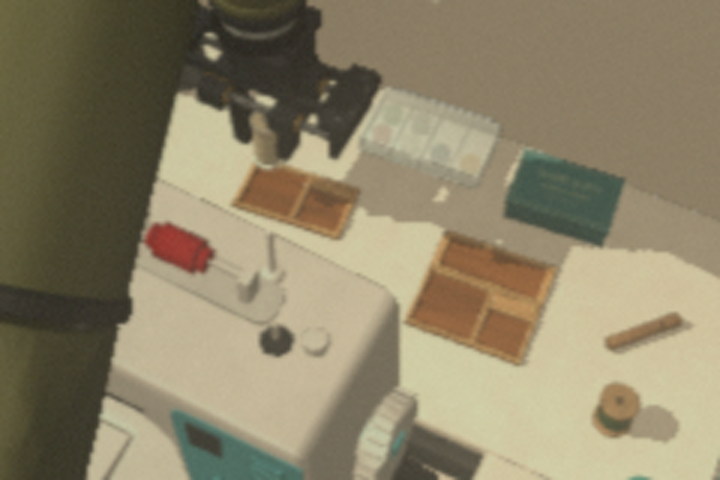

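The spool hangs upright in the fingers at (265,140), just above the larger pocket. Now I'll lower and release it.

```bash
python3 -m jog '[{"wx":0,"wy":0,"wz":0,"dx":0,"dy":-0.008,"dz":-0.06,"hand":1},{"wx":0,"wy":0,"wz":0,"dx":0,"dy":0,"dz":-0.06,"hand":1},{"wx":0,"wy":0,"wz":0,"dx":0,"dy":0,"dz":-0.04,"hand":1},{"wx":0,"wy":0,"wz":0,"dx":0,"dy":0,"dz":-0.028,"hand":1},{"wx":0,"wy":0,"wz":0,"dx":0,"dy":0,"dz":0,"hand":1}]'
python3 -m jog '[{"wx":0,"wy":0,"wz":0,"dx":0,"dy":0,"dz":0,"hand":1},{"wx":0,"wy":0,"wz":0,"dx":0,"dy":0,"dz":0,"hand":1},{"wx":0,"wy":0,"wz":0,"dx":0,"dy":0,"dz":0,"hand":0.5},{"wx":0,"wy":0,"wz":0,"dx":0,"dy":0,"dz":0,"hand":0.4},{"wx":0,"wy":0,"wz":0,"dx":0,"dy":0,"dz":0,"hand":0.3}]'
python3 -m jog '[{"wx":0,"wy":0,"wz":0,"dx":0,"dy":0,"dz":0,"hand":0.3},{"wx":0,"wy":0,"wz":0,"dx":0,"dy":0,"dz":0,"hand":0.3},{"wx":0,"wy":0,"wz":0,"dx":0,"dy":0,"dz":0.1,"hand":0.3},{"wx":0,"wy":0,"wz":0,"dx":0,"dy":0,"dz":0.16,"hand":0.3},{"wx":0,"wy":0,"wz":0,"dx":0,"dy":0,"dz":0.16,"hand":0.3}]'
```

```text
clock: 8.63
tool_pos: [0.6302, 0.1468, 0.0227]
eef_rot: [-0.001, 1.0, -0.0, -0.001]
contact_force: [-0.5, -0.4, 0.5]
opening: 0.323
finger_force: 15.0
clock: 9.05
tool_pos: [0.6313, 0.146, 0.0245]
eef_rot: [-0.001, 1.0, 0.0, 0.0]
contact_force: [-0.2, -0.8, 0.1]
opening: 0.526
finger_force: 0.0
clock: 9.47
tool_pos: [0.6299, 0.1456, 0.1292]
eef_rot: [-0.001, 1.0, -0.0, -0.002]
contact_force: [1.6, 0.4, -0.4]
opening: 0.7
finger_force: 0.0
```

```bash
python3 -m jog '[{"wx":0,"wy":0,"wz":0,"dx":-0.024,"dy":0.137,"dz":0,"hand":0.3},{"wx":0,"wy":0,"wz":0,"dx":-0.024,"dy":0.137,"dz":0,"hand":0.3},{"wx":0,"wy":0,"wz":0,"dx":-0.024,"dy":0.137,"dz":0,"hand":0.3},{"wx":0,"wy":0,"wz":0,"dx":-0.024,"dy":0.137,"dz":0,"hand":0.3},{"wx":0,"wy":0,"wz":0,"dx":-0.024,"dy":0.137,"dz":0,"hand":0.3}]'
python3 -m jog '[{"wx":0,"wy":0,"wz":0,"dx":-0.024,"dy":0.137,"dz":0,"hand":0.3},{"wx":0,"wy":0,"wz":0,"dx":-0.024,"dy":0.138,"dz":0,"hand":0.3},{"wx":0,"wy":0,"wz":0,"dx":0,"dy":0,"dz":0,"hand":0.3},{"wx":0,"wy":0,"wz":0,"dx":0,"dy":0,"dz":0,"hand":0.3},{"wx":0,"wy":0,"wz":0,"dx":0,"dy":0,"dz":0,"hand":0.3}]'
python3 look.py 4 |egrep 'thimb|slim|machine_t'; python3 -c "
from h import *;print(r.get_state()['tool_pos'])"
```

```text
clock: 9.88
tool_pos: [0.6006, 0.3187, 0.1295]
eef_rot: [-0.001, 1.0, 0.0, 0.0]
contact_force: [-0.1, -0.2, 0.4]
opening: 0.699
finger_force: 0.0
clock: 10.3
tool_pos: [0.5893, 0.385, 0.129]
eef_rot: [-0.001, 1.0, -0.001, 0.0]
contact_force: [-0.0, -1.0, 0.5]
opening: 0.697
finger_force: 0.0
wrist thimble 0.52 [256. 176. 274. 200.] [0.5889 0.3855] 
wrist slim_spool 0.77 [ 24. 208.  72. 245.] [0.6291 0.1477] 
[0.58923263 0.38571305 0.12929528]
```

View pics/wrist4.png

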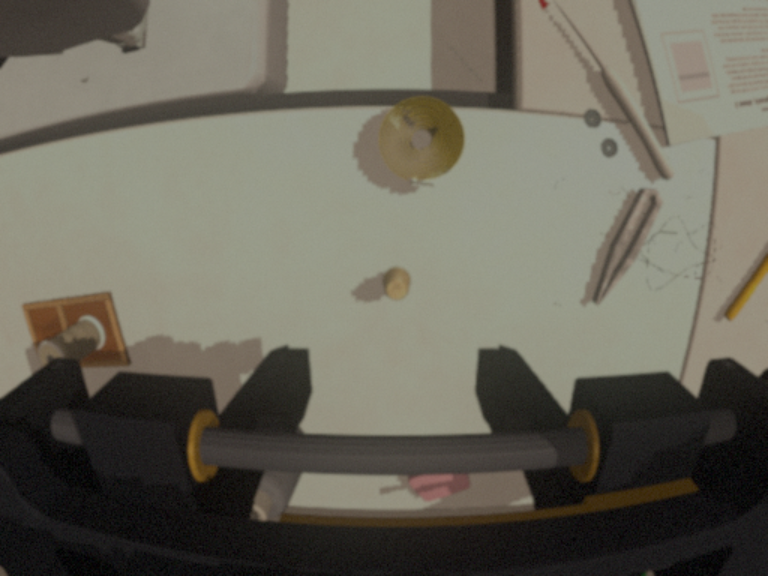

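The spool stands in its pocket (75,340), and the thimble (397,283) is centred under the fingers. I'll descend and grip it.

```bash
python3 -m jog '[{"wx":0,"wy":0,"wz":0,"dx":0,"dy":0,"dz":-0.16,"hand":0.4},{"wx":0,"wy":0,"wz":0,"dx":0,"dy":0,"dz":-0.14,"hand":0.4},{"wx":0,"wy":0,"wz":0,"dx":0,"dy":0,"dz":-0.1,"hand":0.5},{"wx":0,"wy":0,"wz":0,"dx":0,"dy":0,"dz":-0.06,"hand":0.5},{"wx":0,"wy":0,"wz":0,"dx":0,"dy":0,"dz":-0.04,"hand":0.5}]' 10
python3 -m jog '[{"wx":0,"wy":0,"wz":0,"dx":0,"dy":0,"dz":0,"hand":0.7},{"wx":0,"wy":0,"wz":0,"dx":0,"dy":0,"dz":0,"hand":1},{"wx":0,"wy":0,"wz":0,"dx":0,"dy":0,"dz":0,"hand":1},{"wx":0,"wy":0,"wz":0,"dx":0,"dy":0,"dz":0,"hand":1},{"wx":0,"wy":0,"wz":0,"dx":0,"dy":0,"dz":0,"hand":1}]' 10
python3 -m jog '[{"wx":0,"wy":0,"wz":0,"dx":0,"dy":0,"dz":0,"hand":1},{"wx":0,"wy":0,"wz":0,"dx":0,"dy":0,"dz":0,"hand":1},{"wx":0,"wy":0,"wz":0,"dx":0,"dy":0,"dz":0,"hand":1},{"wx":0,"wy":0,"wz":0,"dx":0,"dy":0,"dz":0,"hand":1},{"wx":0,"wy":0,"wz":0,"dx":0,"dy":0,"dz":0,"hand":1}]' 12
```

```text
clock: 11.22
tool_pos: [0.5882, 0.3854, 0.0021]
eef_rot: [-0.001, 1.0, -0.001, -0.001]
contact_force: [0.8, -0.6, -0.7]
opening: 0.5
finger_force: 0.0
clock: 11.63
tool_pos: [0.5902, 0.3867, 0.006]
eef_rot: [-0.001, 1.0, 0.001, 0.001]
contact_force: [-0.4, 0.3, 3.3]
opening: 0.174
finger_force: 10.1
clock: 12.05
tool_pos: [0.5902, 0.3868, 0.0059]
eef_rot: [-0.001, 1.0, 0.001, 0.001]
contact_force: [-0.2, -0.5, 6.5]
opening: 0.169
finger_force: 12.3
```

```bash
python3 -m jog '[{"wx":0,"wy":0,"wz":0,"dx":0,"dy":0,"dz":0.06,"hand":1},{"wx":0,"wy":0,"wz":0,"dx":0,"dy":0,"dz":0.14,"hand":1},{"wx":0,"wy":0,"wz":0,"dx":0,"dy":0,"dz":0.15,"hand":1},{"wx":0,"wy":0,"wz":0,"dx":0,"dy":-0.1,"dz":0.12,"hand":1},{"wx":0,"wy":0,"wz":0,"dx":-0.016,"dy":-0.15,"dz":0.03,"hand":1}]'
python3 -m jog '[{"wx":0,"wy":0,"wz":0,"dx":0,"dy":-0.15,"dz":0,"hand":1},{"wx":0,"wy":0,"wz":0,"dx":0,"dy":-0.15,"dz":0,"hand":1},{"wx":0,"wy":0,"wz":0,"dx":0,"dy":-0.15,"dz":0,"hand":1},{"wx":0,"wy":0,"wz":0,"dx":0,"dy":-0.15,"dz":0,"hand":1},{"wx":0,"wy":0,"wz":0,"dx":0,"dy":-0.15,"dz":0,"hand":1}]'
python3 -m jog '[{"wx":0,"wy":0,"wz":0,"dx":0,"dy":-0.15,"dz":0,"hand":1},{"wx":0,"wy":0,"wz":0,"dx":0,"dy":-0.15,"dz":0,"hand":1},{"wx":0,"wy":0,"wz":0,"dx":0,"dy":-0.15,"dz":0,"hand":1},{"wx":0,"wy":0,"wz":0,"dx":0,"dy":-0.15,"dz":0,"hand":1},{"wx":0,"wy":0,"wz":0,"dx":0,"dy":-0.15,"dz":0,"hand":1}]'
python3 -m jog '[{"wx":0,"wy":0,"wz":0,"dx":0,"dy":-0.12,"dz":0,"hand":1},{"wx":0,"wy":0,"wz":0,"dx":0,"dy":-0.08,"dz":0,"hand":1},{"wx":0,"wy":0,"wz":0,"dx":0,"dy":0,"dz":0,"hand":1},{"wx":0,"wy":0,"wz":0,"dx":0,"dy":0,"dz":0,"hand":1},{"wx":0,"wy":0,"wz":0,"dx":0,"dy":0,"dz":0,"hand":1}]'
python3 look.py 5 side; python3 -c "
from h import *;print(r.get_state()['tool_pos'])"
```

```text
clock: 12.47
tool_pos: [0.5871, 0.3304, 0.136]
eef_rot: [-0.003, 1.0, 0.006, 0.005]
contact_force: [0.8, -0.2, -0.0]
opening: 0.177
finger_force: 11.9
clock: 12.88
tool_pos: [0.5848, 0.1341, 0.1303]
eef_rot: [-0.001, 1.0, -0.0, 0.0]
contact_force: [0.1, 0.1, -0.2]
opening: 0.174
finger_force: 11.9
clock: 13.3
tool_pos: [0.5849, -0.0535, 0.1303]
eef_rot: [-0.001, 1.0, -0.0, 0.0]
contact_force: [0.1, -0.3, -0.4]
opening: 0.175
finger_force: 11.9
clock: 13.72
tool_pos: [0.5853, -0.0998, 0.1299]
eef_rot: [-0.001, 1.0, 0.001, 0.0]
contact_force: [-0.5, 0.3, 0.0]
opening: 0.173
finger_force: 11.9
wrist needle_case 0.74 [139. 210. 178. 251.] [ 0.6364 -0.2079] dir 137
wrist wooden_spool 0.83 [ 71.  71. 121. 106.] [ 0.4835 -0.2583] 
wrist wooden_spool 0.61 [249. 232. 275. 273.] [ 0.6471 -0.1001] 
wrist wooden_spool 0.59 [115. 137. 159. 176.] [ 0.5534 -0.217 ] 
wrist thimble 0.61 [250. 232. 278. 272.] [ 0.6513 -0.0998] 
wrist slim_spool 0.84 [456. 212. 502. 247.] [0.6277 0.1419] 
wrist bobbin 0.58 [137.  33. 159.  56.] [ 0.4445 -0.207 ] 
wrist mending_tray 0.83 [234. 156. 341. 258.] [ 0.5991 -0.0713] rect 610.9,-72.9 (101.38449096679688, 104.95701599121094) 4.0
wrist machine_tray 0.72 [409. 199. 487. 260.] [0.6309 0.107 ] rect 632.7,119.3 (63.18465805053711, 109.67974090576172) 6.9
side needle_case 0.66 [340. 222. 366. 236.] [ 0.6426 -0.2099] dir 139
side wooden_spool 0.7 [337. 249. 354. 267.] [ 0.5529 -0.2135] 
side wooden_spool 0.65 [344. 281. 360. 296.] [ 0.483  -0.2558] 
side thimble 0.63 [308. 202. 313. 208.] [ 0.6657 -0.0829] 
side bobbin 0.41 [323. 291. 332. 301.] [ 0.4434 -0.2054] 
side thread_cone 0.9 [192. 126. 204. 152.] [0.7232 0.3068] 
side mending_tray 0.94 [274. 197. 324. 244.] [ 0.6078 -0.071 ] rect 612.0,-70.9 (110.21922302246094, 106.8644027709961) 3.9
[ 0.58512356 -0.1015609   0.12924157]
```

View pics/side5.png

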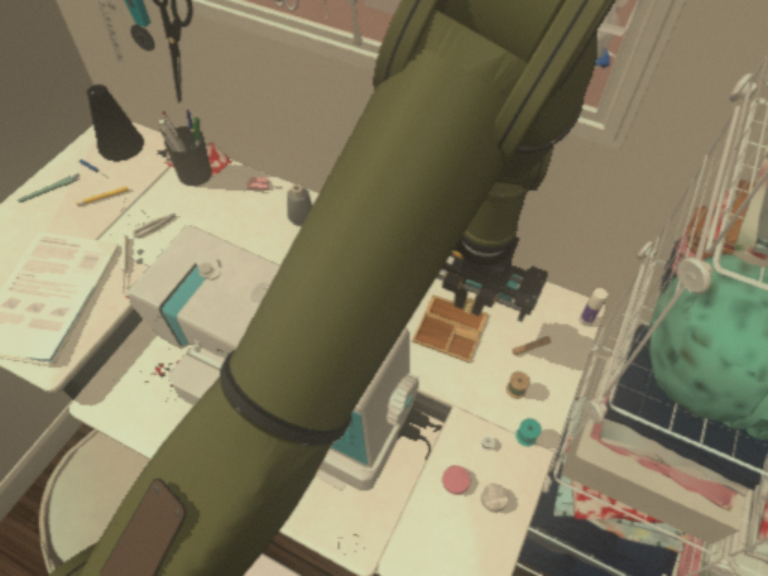

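View pics/wrist5.png

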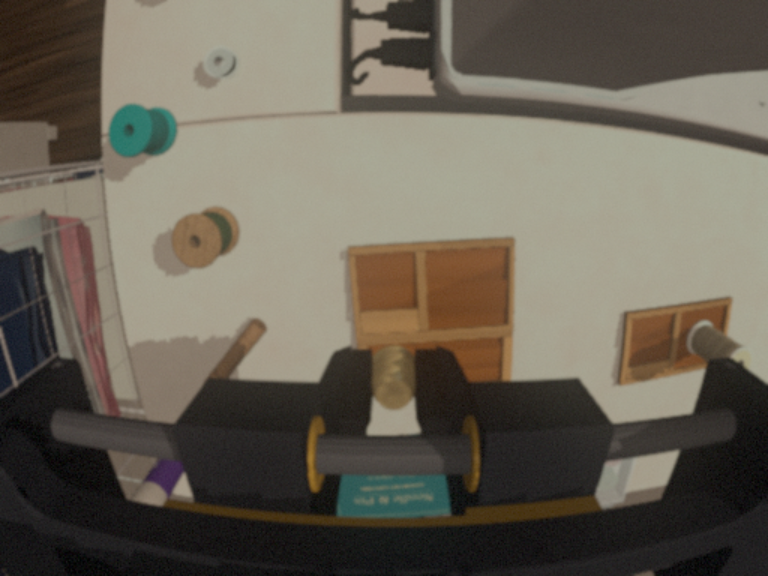

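The thimble is held upright at (393,375). The trays, needle case (240,350), wooden spool (205,238), turquoise look-alike and bobbin (219,63) are all visible. I'll lower the thimble into the small pocket.

```bash
python3 -m jog '[{"wx":0,"wy":0,"wz":0,"dx":0,"dy":-0.006,"dz":-0.15,"hand":1},{"wx":0,"wy":0,"wz":0,"dx":0,"dy":0,"dz":-0.14,"hand":1},{"wx":0,"wy":0,"wz":0,"dx":0,"dy":0,"dz":-0.1,"hand":1},{"wx":0,"wy":0,"wz":0,"dx":0,"dy":0,"dz":-0.05,"hand":1},{"wx":0,"wy":0,"wz":0,"dx":0,"dy":0,"dz":-0.028,"hand":1}]'
python3 -m jog '[{"wx":0,"wy":0,"wz":0,"dx":0,"dy":0,"dz":-0.012,"hand":1},{"wx":0,"wy":0,"wz":0,"dx":0,"dy":0,"dz":0,"hand":1},{"wx":0,"wy":0,"wz":0,"dx":0,"dy":0,"dz":0,"hand":1},{"wx":0,"wy":0,"wz":0,"dx":0,"dy":0,"dz":0,"hand":0.8},{"wx":0,"wy":0,"wz":0,"dx":0,"dy":0,"dz":0,"hand":0.7}]'
python3 -m jog '[{"wx":0,"wy":0,"wz":0,"dx":0,"dy":0,"dz":0,"hand":0.65},{"wx":0,"wy":0,"wz":0,"dx":0,"dy":0,"dz":0,"hand":0.65},{"wx":0,"wy":0,"wz":0,"dx":0,"dy":0,"dz":0.08,"hand":0.65},{"wx":0,"wy":0,"wz":0,"dx":0,"dy":0,"dz":0.16,"hand":0.5},{"wx":0,"wy":0,"wz":0,"dx":0,"dy":0,"dz":0.16,"hand":0.4}]'
```

```text
clock: 15.13
tool_pos: [0.5841, -0.1028, 0.0105]
eef_rot: [-0.001, 1.0, 0.0, -0.001]
contact_force: [1.1, -0.4, 0.5]
opening: 0.175
finger_force: 11.9
clock: 15.55
tool_pos: [0.586, -0.1032, 0.0104]
eef_rot: [-0.0, 1.0, -0.0, 0.001]
contact_force: [-0.4, 0.0, 0.1]
opening: 0.25
finger_force: 0.0
clock: 15.97
tool_pos: [0.5838, -0.1029, 0.1093]
eef_rot: [-0.001, 1.0, 0.0, -0.002]
contact_force: [0.6, -0.8, 0.5]
opening: 0.478
finger_force: 0.0
```

```bash
python3 - <<'E'
from h import *
np.set_printoptions(precision=3,suppress=True)
s=r.get_state();print(s["q"],s["tool_pos"])
import json
i=r.camera_info("wrist")
# info of wrist5 pose: shift current by tool displacement
p5=np.array([.5853,-.1012,.1295]); d=p5-s["tool_pos"]
j=dict(i); j["t"]=np.array(i["t"])-np.array(i["R"])@d
for n,uv in {"basket1":(100,165),"basket2":(115,390),"basket3":(120,280),"glue":(165,470),"wtop":(196,243),"boxL":(340,480)}.items():
    for z in (0,.036,.1): print(n,z,onz("wrist",(uv[0]/1.5,uv[1]/1.5),z,j)[:2])
E
python3 look.py 6 | egrep 'thimble|wooden|needle'
```

```text
[ 0.273  0.836 -0.31   1.763  0.405  0.61   1.295] [ 0.584 -0.103  0.109]
basket1 0 [ 0.501 -0.309]
basket1 0.036 [ 0.502 -0.282]
basket1 0.1 [ 0.504 -0.234]
basket2 0 [ 0.68  -0.331]
basket2 0.036 [ 0.657 -0.301]
basket2 0.1 [ 0.618 -0.247]
basket3 0 [ 0.586 -0.302]
basket3 0.036 [ 0.576 -0.275]
basket3 0.1 [ 0.558 -0.229]
glue 0 [ 0.76  -0.302]
glue 0.036 [ 0.727 -0.276]
glue 0.1 [ 0.668 -0.229]
wtop 0 [ 0.561 -0.233]
wtop 0.036 [ 0.554 -0.216]
wtop 0.1 [ 0.542 -0.186]
boxL 0 [ 0.753 -0.144]
boxL 0.036 [ 0.721 -0.138]
boxL 0.1 [ 0.664 -0.129]
wrist needle_case 0.87 [140. 224. 174. 250.] [ 0.6301 -0.2022] dir 137
wrist wooden_spool 0.91 [ 64.  69. 112. 109.] [ 0.4837 -0.2585] 
wrist wooden_spool 0.59 [108. 141. 156. 186.] [ 0.5535 -0.217 ] 
wrist thimble 0.66 [254. 186. 273. 208.] [ 0.5854 -0.1039] 
wrist thimble 0.37 [107. 144. 157. 187.] [ 0.5551 -0.2206]
```

View pics/wrist6.png

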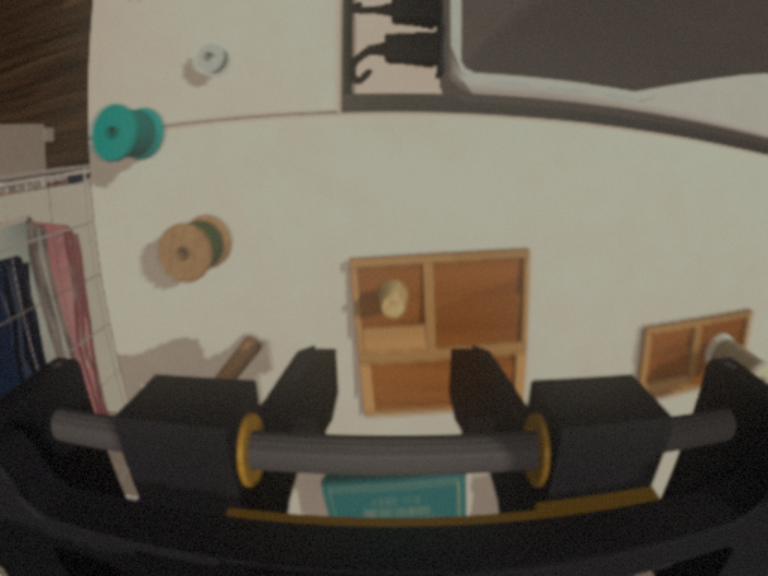

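The thimble stands in its pocket (393,298). A wire basket borders the table's right edge, so I'll check its height before working near it.

```bash
python3 - <<'E'
from h import *
np.set_printoptions(precision=3,suppress=True)
im=r.snapshot("side"); c=cv2.resize(im[40:340,340:512,::-1],None,fx=2,fy=2,interpolation=2)
sc=cv2.resize(cv2.cvtColor(r.snapshot("scene"),cv2.COLOR_RGB2BGR)[100:300,330:512],None,fx=2.4,fy=2.4,interpolation=2)
print(c.shape,sc.shape)
H=np.zeros((600,800,3),np.uint8); H[:600,:344]=c; H[:480,360:360+437]=sc; cv2.imwrite("pics/bask.png",H)
E
```

```text
(600, 344, 3) (480, 437, 3)
```

View pics/bask.png

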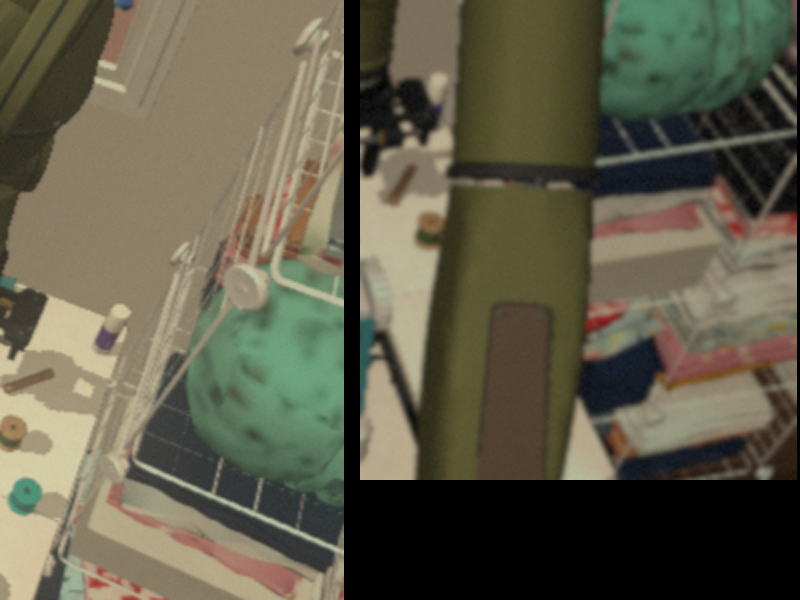

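```bash
python3 - <<'E'
from h import *
np.set_printoptions(precision=3,suppress=True)
S=lambda x,y:(x/2+340,y/2+40)
for n,uv in {"cap near":(112,465),"wirecorner":(65,555),"post2base":(180,255),"cap big":(245,285),"tray corner":(135,460)}.items():
    for z in (0,.1,.2,.3): print(n,z,onz("side",S(*uv),z)[:2])
def tri(a,b):
    o1,d1=ray("wrist",(a[0]/1.5,a[1]/1.5));o2,d2=ray("side",S(*b))
    s=np.linalg.lstsq(np.stack([d1,-d2],1),o2-o1,rcond=None)[0]; p,q=o1+s[0]*d1,o2+s[1]*d2; return (p+q)/2,np.linalg.norm(p-q)
for b in [(65,555),(112,465),(135,460),(110,490),(75,530)]: print(b,tri((88,170),b))
print("beige", tri((50,125),(85,545)),tri((50,125),(110,490)),tri((130,495),(180,250)))
E
```

```text
cap near 0 [ 0.578 -0.341]
cap near 0.1 [ 0.521 -0.327]
cap near 0.2 [ 0.464 -0.312]
cap near 0.3 [ 0.407 -0.297]
wirecorner 0 [ 0.445 -0.323]
wirecorner 0.1 [ 0.402 -0.311]
wirecorner 0.2 [ 0.36  -0.298]
wirecorner 0.3 [ 0.317 -0.285]
post2base 0 [ 0.945 -0.341]
post2base 0.1 [ 0.848 -0.326]
post2base 0.2 [ 0.751 -0.311]
post2base 0.3 [ 0.654 -0.297]
cap big 0 [ 0.933 -0.435]
cap big 0.1 [ 0.837 -0.41 ]
cap big 0.2 [ 0.741 -0.385]
cap big 0.3 [ 0.646 -0.36 ]
tray corner 0 [ 0.597 -0.365]
tray corner 0.1 [ 0.538 -0.347]
tray corner 0.2 [ 0.479 -0.33 ]
tray corner 0.3 [ 0.42  -0.313]
(65, 555) (array([ 0.488, -0.341, -0.063]), np.float64(0.03609753660466943))
(112, 465) (array([ 0.527, -0.313,  0.033]), np.float64(0.07017542104196249))
(135, 460) (array([ 0.534, -0.326,  0.034]), np.float64(0.09520261962389814))
(110, 490) (array([ 0.521, -0.331, -0.   ]), np.float64(0.05278795378917269))
(75, 530) (array([ 0.5  , -0.332, -0.038]), np.float64(0.00833395009947134))
beige (array([ 0.467, -0.341, -0.   ]), np.float64(0.0008399234628467281)) (array([ 0.492, -0.321,  0.051]), np.float64(0.05624336680870768)) (array([ 0.821, -0.331,  0.047]), np.float64(0.12620807335791948))
```

The rack face works out at y ≈ -0.33, so the gripper clears it. I'll turn the hand +90° so it closes along x, and move over the wooden spool.

```bash
python3 -m jog '[{"wx":0,"wy":0,"wz":0.06,"dx":-0.01,"dy":-0.035,"dz":0,"hand":0.4},{"wx":0,"wy":0,"wz":0.06,"dx":-0.01,"dy":-0.035,"dz":0,"hand":0.4},{"wx":0,"wy":0,"wz":0.06,"dx":-0.01,"dy":-0.035,"dz":0,"hand":0.4},{"wx":0,"wy":0,"wz":0.06,"dx":-0.01,"dy":-0.035,"dz":0,"hand":0.4},{"wx":0,"wy":0,"wz":0.06,"dx":-0.01,"dy":-0.035,"dz":0,"hand":0.4}]'
python3 -m jog '[{"wx":0,"wy":0,"wz":0.06,"dx":-0.01,"dy":-0.035,"dz":0,"hand":0.4},{"wx":0,"wy":0,"wz":0.06,"dx":-0.01,"dy":-0.035,"dz":0,"hand":0.4},{"wx":0,"wy":0,"wz":0.06,"dx":-0.01,"dy":-0.035,"dz":0,"hand":0.4},{"wx":0,"wy":0,"wz":0.06,"dx":-0.01,"dy":-0.035,"dz":0,"hand":0.4},{"wx":0,"wy":0,"wz":0.06,"dx":-0.01,"dy":-0.035,"dz":0,"hand":0.4}]'
python3 -m jog '[{"wx":0,"wy":0,"wz":0.06,"dx":-0.01,"dy":-0.035,"dz":0,"hand":0.4},{"wx":0,"wy":0,"wz":0.06,"dx":-0.01,"dy":-0.035,"dz":0,"hand":0.4},{"wx":0,"wy":0,"wz":0.06,"dx":-0.005,"dy":-0.03,"dz":0,"hand":0.4},{"wx":0,"wy":0,"wz":0,"dx":0,"dy":0,"dz":0,"hand":0.4},{"wx":0,"wy":0,"wz":0,"dx":0,"dy":0,"dz":0,"hand":0.4}]'
python3 look.py 7 | egrep 'wooden|needle|mending'; python3 -c "
from h import *;s=r.get_state();print(s['tool_pos'],s['q'])"
```

```text
clock: 16.98
tool_pos: [0.5723, -0.1472, 0.1088]
eef_rot: [-0.299, 0.954, 0.0, -0.0]
contact_force: [0.0, 0.1, 0.6]
opening: 0.6
finger_force: 0.0
clock: 17.4
tool_pos: [0.5598, -0.1911, 0.1088]
eef_rot: [-0.568, 0.823, 0.0, -0.0]
contact_force: [0.5, -0.0, -0.8]
opening: 0.6
finger_force: 0.0
clock: 17.82
tool_pos: [0.5535, -0.2157, 0.1086]
eef_rot: [-0.703, 0.711, 0.001, 0.0]
contact_force: [-0.0, 0.7, 0.4]
opening: 0.603
finger_force: 0.0
wrist needle_case 0.97 [133. 170. 195. 223.] [ 0.6431 -0.2125] dir 139
wrist wooden_spool 0.6 [239. 175. 283. 219.] [ 0.5538 -0.2159] 
wrist wooden_spool 0.57 [324. 124. 372. 169.] [ 0.483  -0.2578] 
wrist mending_tray 0.94 [180. 274. 258. 345.] [ 0.5987 -0.0708] rect 606.4,-82.6 (100.21351623535156, 93.91767120361328) 89.9
[ 0.5539812  -0.21528374  0.10936265] [ 0.71445498  0.93576931 -0.77897668  1.74783957  0.86426904  0.83877319
  2.65288863]
```

View pics/wrist7.png

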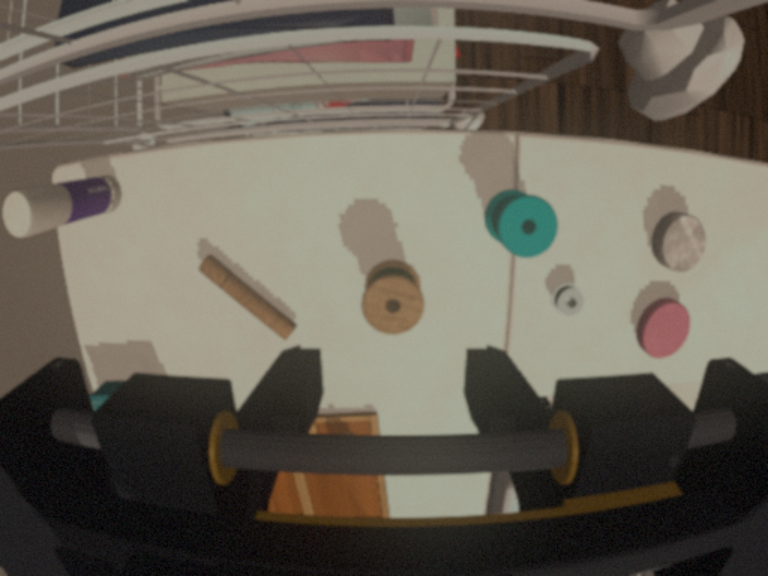

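The spool (393,300) is centred and the needle case is at (247,297). But q7 has reached its limit in this direction, so I'll turn the other way to about -80°, moving inward for clearance.

```bash
python3 -m jog '[{"wx":0,"wy":0,"wz":-0.059,"dx":0,"dy":0.1,"dz":0.04,"hand":0.4},{"wx":0,"wy":0,"wz":-0.059,"dx":0,"dy":0.1,"dz":0.04,"hand":0.4},{"wx":0,"wy":0,"wz":-0.059,"dx":0,"dy":0,"dz":0,"hand":0.4},{"wx":0,"wy":0,"wz":-0.059,"dx":0,"dy":0,"dz":0,"hand":0.4},{"wx":0,"wy":0,"wz":-0.059,"dx":0,"dy":0,"dz":0,"hand":0.4}]'
python3 -m jog '[{"wx":0,"wy":0,"wz":-0.059,"dx":0,"dy":0,"dz":0,"hand":0.4},{"wx":0,"wy":0,"wz":-0.059,"dx":0,"dy":0,"dz":0,"hand":0.4},{"wx":0,"wy":0,"wz":-0.059,"dx":0,"dy":0,"dz":0,"hand":0.4},{"wx":0,"wy":0,"wz":-0.059,"dx":0,"dy":0,"dz":0,"hand":0.4},{"wx":0,"wy":0,"wz":-0.059,"dx":0,"dy":0,"dz":0,"hand":0.4}]'
python3 -m jog '[{"wx":0,"wy":0,"wz":-0.059,"dx":0,"dy":0,"dz":0,"hand":0.4},{"wx":0,"wy":0,"wz":-0.059,"dx":0,"dy":0,"dz":0,"hand":0.4},{"wx":0,"wy":0,"wz":-0.059,"dx":0,"dy":0,"dz":0,"hand":0.4},{"wx":0,"wy":0,"wz":-0.059,"dx":0,"dy":0,"dz":0,"hand":0.4},{"wx":0,"wy":0,"wz":-0.059,"dx":0,"dy":0,"dz":0,"hand":0.4}]'
python3 -m jog '[{"wx":0,"wy":0,"wz":-0.059,"dx":0,"dy":0,"dz":0,"hand":0.4},{"wx":0,"wy":0,"wz":-0.059,"dx":0,"dy":0,"dz":0,"hand":0.4},{"wx":0,"wy":0,"wz":-0.059,"dx":0,"dy":0,"dz":0,"hand":0.4},{"wx":0,"wy":0,"wz":-0.059,"dx":0,"dy":0,"dz":0,"hand":0.4},{"wx":0,"wy":0,"wz":-0.059,"dx":0,"dy":0,"dz":0,"hand":0.4}]'
python3 -m jog '[{"wx":0,"wy":0,"wz":-0.059,"dx":0,"dy":0,"dz":0,"hand":0.4},{"wx":0,"wy":0,"wz":-0.059,"dx":0,"dy":0,"dz":0,"hand":0.4},{"wx":0,"wy":0,"wz":-0.059,"dx":0,"dy":0,"dz":0,"hand":0.4},{"wx":0,"wy":0,"wz":-0.059,"dx":0,"dy":0,"dz":0,"hand":0.4},{"wx":0,"wy":0,"wz":-0.059,"dx":0,"dy":0,"dz":0,"hand":0.4}]'
python3 -m jog '[{"wx":0,"wy":0,"wz":0,"dx":0,"dy":-0.1,"dz":-0.04,"hand":0.4},{"wx":0,"wy":0,"wz":0,"dx":0,"dy":-0.1,"dz":-0.04,"hand":0.4},{"wx":0,"wy":0,"wz":0,"dx":0,"dy":0,"dz":0,"hand":0.4},{"wx":0,"wy":0,"wz":0,"dx":0,"dy":0,"dz":0,"hand":0.4},{"wx":0,"wy":0,"wz":0,"dx":0,"dy":0,"dz":0,"hand":0.4}]'
python3 look.py 8 | egrep 'wooden|needle|mending'; python3 -c "
from h import *;s=r.get_state();print(s['tool_pos'],s['q'])"
```

```text
clock: 18.73
tool_pos: [0.5541, -0.1648, 0.1296]
eef_rot: [-0.465, 0.885, -0.0, 0.0]
contact_force: [-0.3, -0.5, 0.0]
opening: 0.597
finger_force: 0.0
clock: 19.15
tool_pos: [0.5539, -0.1653, 0.1294]
eef_rot: [-0.187, 0.982, 0.0, 0.0]
contact_force: [-0.3, 0.7, -0.1]
opening: 0.6
finger_force: 0.0
clock: 19.57
tool_pos: [0.554, -0.1652, 0.1294]
eef_rot: [0.107, 0.994, 0.0, 0.0]
contact_force: [0.4, 0.7, -0.3]
opening: 0.597
finger_force: 0.0
clock: 19.98
tool_pos: [0.554, -0.1652, 0.1294]
eef_rot: [0.391, 0.92, 0.0, 0.0]
contact_force: [-1.0, 0.4, 0.6]
opening: 0.598
finger_force: 0.0
clock: 20.4
tool_pos: [0.554, -0.1651, 0.1293]
eef_rot: [0.642, 0.767, 0.0, 0.0]
contact_force: [0.2, 0.7, 0.4]
opening: 0.601
finger_force: 0.0
clock: 20.82
tool_pos: [0.554, -0.2146, 0.1092]
eef_rot: [0.64, 0.769, 0.001, -0.0]
contact_force: [-0.7, 0.1, -0.1]
opening: 0.6
finger_force: 0.0
wrist needle_case 0.7 [330. 172. 376. 236.] [ 0.6413 -0.2119] dir 138
wrist wooden_spool 0.88 [155. 203. 200. 254.] [ 0.4824 -0.2566] 
wrist wooden_spool 0.75 [241. 172. 283. 222.] [ 0.553 -0.217] 
wrist mending_tray 0.97 [296.   0. 418. 116.] [ 0.6127 -0.0788] rect 613.6,-73.6 (105.89674377441406, 105.54090118408203) 3.8
[ 0.55395306 -0.21533116  0.10934941] [ 0.30753473  0.82279191 -0.0250766   1.77067386  0.03511764  0.54835138
  0.44283703]
```

```bash
python3 -m jog '[{"wx":0,"wy":0,"wz":0,"dx":-0.002,"dy":-0.005,"dz":-0.14,"hand":0.4},{"wx":0,"wy":0,"wz":0,"dx":0,"dy":0,"dz":-0.12,"hand":0.4},{"wx":0,"wy":0,"wz":0,"dx":0,"dy":0,"dz":-0.08,"hand":0.4},{"wx":0,"wy":0,"wz":0,"dx":0,"dy":0,"dz":-0.04,"hand":0.4},{"wx":0,"wy":0,"wz":0,"dx":0,"dy":0,"dz":-0.017,"hand":0.4}]' 15
python3 -m jog '[{"wx":0,"wy":0,"wz":0,"dx":0,"dy":0,"dz":0,"hand":0.4},{"wx":0,"wy":0,"wz":0,"dx":0,"dy":0,"dz":0,"hand":1},{"wx":0,"wy":0,"wz":0,"dx":0,"dy":0,"dz":0,"hand":1},{"wx":0,"wy":0,"wz":0,"dx":0,"dy":0,"dz":0,"hand":1},{"wx":0,"wy":0,"wz":0,"dx":0,"dy":0,"dz":0,"hand":1}]' 15
python3 -m jog '[{"wx":0,"wy":0,"wz":0,"dx":0,"dy":0,"dz":0,"hand":1},{"wx":0,"wy":0,"wz":0,"dx":0,"dy":0,"dz":0,"hand":1},{"wx":0,"wy":0,"wz":0,"dx":0,"dy":0,"dz":0,"hand":1},{"wx":0,"wy":0,"wz":0,"dx":0,"dy":0,"dz":0,"hand":1},{"wx":0,"wy":0,"wz":0,"dx":0,"dy":0,"dz":0,"hand":1}]' 15
```

```text
clock: 21.73
tool_pos: [0.5525, -0.2164, 0.0084]
eef_rot: [0.64, 0.768, -0.0, -0.001]
contact_force: [-0.0, -0.6, 0.7]
opening: 0.599
finger_force: 0.0
clock: 22.15
tool_pos: [0.5542, -0.2171, 0.0112]
eef_rot: [0.64, 0.768, 0.0, 0.001]
contact_force: [-0.6, 0.2, 3.4]
opening: 0.368
finger_force: 15.0
clock: 22.57
tool_pos: [0.5542, -0.2171, 0.0111]
eef_rot: [0.64, 0.768, 0.0, 0.001]
contact_force: [0.1, -0.7, 6.9]
opening: 0.367
finger_force: 15.0
```

```bash
python3 -m jog '[{"wx":0,"wy":0,"wz":0,"dx":0,"dy":0,"dz":0.06,"hand":1},{"wx":0,"wy":0,"wz":0,"dx":0,"dy":0,"dz":0.12,"hand":1},{"wx":0,"wy":0,"wz":0,"dx":0,"dy":0,"dz":0.12,"hand":1},{"wx":0,"wy":0,"wz":0,"dx":0.024,"dy":0.09,"dz":0,"hand":1},{"wx":0,"wy":0,"wz":0,"dx":0.024,"dy":0.13,"dz":0,"hand":1}]'
python3 -m jog '[{"wx":0,"wy":0,"wz":0,"dx":0.025,"dy":0.13,"dz":0,"hand":1},{"wx":0,"wy":0,"wz":0,"dx":0.025,"dy":0.13,"dz":0,"hand":1},{"wx":0,"wy":0,"wz":0,"dx":0.025,"dy":0.11,"dz":0,"hand":1},{"wx":0,"wy":0,"wz":0,"dx":0.024,"dy":0.07,"dz":0,"hand":1},{"wx":0,"wy":0,"wz":0,"dx":0,"dy":0,"dz":0,"hand":1}]'
python3 -m jog '[{"wx":0,"wy":0,"wz":0,"dx":0,"dy":0,"dz":0,"hand":1},{"wx":0,"wy":0,"wz":0,"dx":0,"dy":0,"dz":-0.1,"hand":1},{"wx":0,"wy":0,"wz":0,"dx":0,"dy":0,"dz":0,"hand":1},{"wx":0,"wy":0,"wz":0,"dx":0,"dy":0,"dz":0,"hand":1},{"wx":0,"wy":0,"wz":0,"dx":0,"dy":0,"dz":0,"hand":1}]'
python3 look.py 9 |egrep 'wooden|mending|thimb'; python3 -c "
from h import *;s=r.get_state();print(s['tool_pos'],s['q'])"
```

```text
clock: 22.98
tool_pos: [0.5663, -0.1665, 0.0874]
eef_rot: [0.643, 0.766, -0.0, 0.003]
contact_force: [0.8, 1.5, -0.4]
opening: 0.373
finger_force: 15.0
clock: 23.4
tool_pos: [0.5917, -0.0447, 0.0852]
eef_rot: [0.637, 0.771, 0.002, -0.001]
contact_force: [0.3, 1.5, -0.7]
opening: 0.371
finger_force: 15.0
clock: 23.82
tool_pos: [0.5898, -0.0535, 0.0604]
eef_rot: [0.641, 0.768, -0.0, 0.0]
contact_force: [0.1, 0.1, -0.0]
opening: 0.363
finger_force: 15.0
wrist wooden_spool 0.73 [228. 211. 299. 288.] [ 0.594 -0.08 ] 
wrist thimble 0.35 [ 86. 316. 100. 334.] [ 0.4466 -0.2021] 
wrist mending_tray 0.68 [223. 161. 370. 288.] [ 0.6131 -0.0432] rect 614.3,-70.7 (106.79579162597656, 104.3576889038086) 4.1
[ 0.59015328 -0.05171207  0.06014056] [ 7.44842735e-05  9.00653581e-01  1.67624018e-02  1.79457601e+00
 -3.05333420e-02  4.46390151e-01  2.20179820e-01]
```

View pics/wrist9.png

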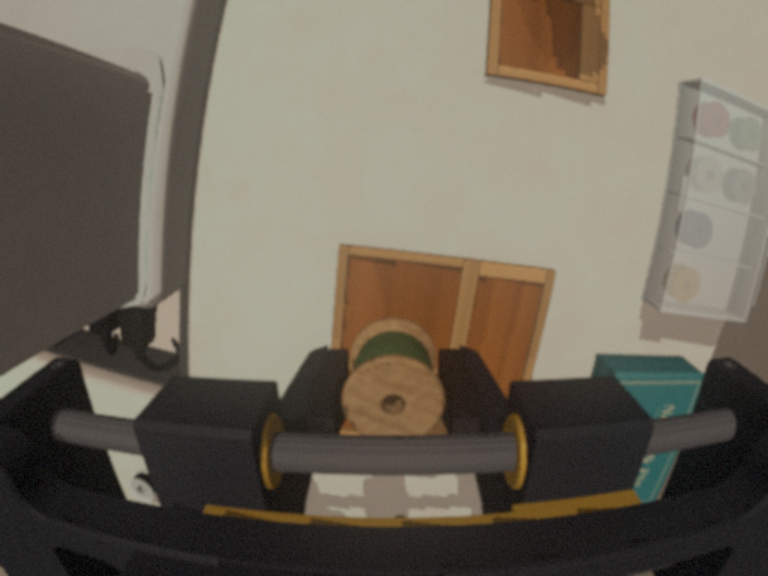

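The green-thread wooden spool is held upright at (393,380), over the big pocket. I'll lower and release it.

```bash
python3 -m jog '[{"wx":0,"wy":0,"wz":0,"dx":0,"dy":0,"dz":-0.07,"hand":1},{"wx":0,"wy":0,"wz":0,"dx":0,"dy":0,"dz":-0.06,"hand":1},{"wx":0,"wy":0,"wz":0,"dx":0,"dy":0,"dz":-0.034,"hand":1},{"wx":0,"wy":0,"wz":0,"dx":0,"dy":0,"dz":-0.022,"hand":1},{"wx":0,"wy":0,"wz":0,"dx":0,"dy":0,"dz":0,"hand":1}]'
python3 -m jog '[{"wx":0,"wy":0,"wz":0,"dx":0,"dy":0,"dz":0,"hand":1},{"wx":0,"wy":0,"wz":0,"dx":0,"dy":0,"dz":0,"hand":1},{"wx":0,"wy":0,"wz":0,"dx":0,"dy":0,"dz":0,"hand":0.55},{"wx":0,"wy":0,"wz":0,"dx":0,"dy":0,"dz":0,"hand":0.5},{"wx":0,"wy":0,"wz":0,"dx":0,"dy":0,"dz":0,"hand":0.45}]'
python3 -m jog '[{"wx":0,"wy":0,"wz":0,"dx":0,"dy":0,"dz":0,"hand":0.45},{"wx":0,"wy":0,"wz":0,"dx":0,"dy":0,"dz":0,"hand":0.45},{"wx":0,"wy":0,"wz":0,"dx":0,"dy":0,"dz":0.1,"hand":0.45},{"wx":0,"wy":0,"wz":0,"dx":0,"dy":0,"dz":0.15,"hand":0.45},{"wx":0,"wy":0,"wz":0,"dx":0,"dy":0,"dz":0.15,"hand":0.45}]'
python3 -c "
from h import *;s=r.get_state();print(s['tool_pos'])"
```

```text
clock: 24.73
tool_pos: [0.5898, -0.0517, 0.0129]
eef_rot: [0.64, 0.768, -0.0, -0.0]
contact_force: [-0.1, 0.1, 0.4]
opening: 0.366
finger_force: 15.0
clock: 25.15
tool_pos: [0.5903, -0.0518, 0.0138]
eef_rot: [0.64, 0.768, 0.0, 0.0]
contact_force: [0.1, -0.4, -0.9]
opening: 0.541
finger_force: 0.0
clock: 25.57
tool_pos: [0.589, -0.0517, 0.1137]
eef_rot: [0.64, 0.768, -0.001, -0.001]
contact_force: [0.9, -0.0, -0.0]
opening: 0.549
finger_force: 0.0
[ 0.58901368 -0.05167741  0.11367109]
```

```bash
python3 -m jog '[{"wx":0,"wy":0,"wz":0.055,"dx":0.034,"dy":-0.107,"dz":0,"hand":0.5},{"wx":0,"wy":0,"wz":0.055,"dx":0.034,"dy":-0.107,"dz":0,"hand":0.5},{"wx":0,"wy":0,"wz":0.055,"dx":0.034,"dy":-0.107,"dz":0,"hand":0.5},{"wx":0,"wy":0,"wz":0.055,"dx":0.034,"dy":-0.107,"dz":0,"hand":0.5},{"wx":0,"wy":0,"wz":0.054,"dx":0.034,"dy":-0.107,"dz":0,"hand":0.5}]'
python3 -m jog '[{"wx":0,"wy":0,"wz":0.054,"dx":0.034,"dy":-0.107,"dz":0,"hand":0.5},{"wx":0,"wy":0,"wz":0,"dx":0,"dy":0,"dz":0,"hand":0.5},{"wx":0,"wy":0,"wz":0,"dx":0,"dy":0,"dz":0,"hand":0.5},{"wx":0,"wy":0,"wz":0,"dx":0,"dy":0,"dz":0,"hand":0.5},{"wx":0,"wy":0,"wz":0,"dx":0,"dy":0,"dz":0,"hand":0.5}]'
python3 look.py 10 side; python3 -c "
from h import *;s=r.get_state();print(s['tool_pos'],s['q'])"
```

```text
clock: 25.98
tool_pos: [0.6327, -0.187, 0.1137]
eef_rot: [0.406, 0.914, -0.0, 0.0]
contact_force: [0.2, 0.8, 0.1]
opening: 0.498
finger_force: 0.0
clock: 26.4
tool_pos: [0.6409, -0.21, 0.1134]
eef_rot: [0.358, 0.934, 0.001, -0.001]
contact_force: [0.8, 0.9, 0.2]
opening: 0.501
finger_force: 0.0
wrist needle_case 0.87 [252. 156. 267. 228.] [ 0.642  -0.2131] dir 138
wrist wooden_spool 0.97 [338.   4. 392.  47.] [ 0.5901 -0.0495] 
wrist wooden_spool 0.95 [ 79.  83. 125. 124.] [ 0.483  -0.2586] 
wrist thimble 0.7 [303.  53. 326.  75.] [ 0.5867 -0.1046] 
wrist bobbin 0.61 [109.  24. 131.  46.] [ 0.4447 -0.2075] 
wrist mending_tray 0.92 [276.   0. 430. 150.] [ 0.6171 -0.0822] rect 613.8,-73.9 (107.036865234375, 107.05265045166016) 3.7
wrist machine_tray 0.87 [453.   1. 511.  37.] [0.6489 0.0909] rect 657.7,97.7 (92.8163833618164, 38.17759704589844) 65.1
side wooden_spool 0.82 [345. 282. 359. 298.] [ 0.4834 -0.2556] 
side thimble 0.55 [306. 226. 310. 235.] [ 0.5856 -0.1013] 
side slim_spool 0.5 [222. 165. 234. 182.] [0.646  0.1603] 
side thread_cone 0.86 [195. 120. 209. 151.] [0.7231 0.3042] 
side mending_tray 0.57 [296. 210. 322. 240.] [ 0.6067 -0.1073] rect 611.1,-111.3 (42.138790130615234, 111.50664520263672) 78.8
[ 0.6411148  -0.21230161  0.11351178] [ 0.35180981  0.90753794 -0.19644248  1.49688813  0.22517706  0.75931179
  0.90324174]
```

View pics/wrist10.png

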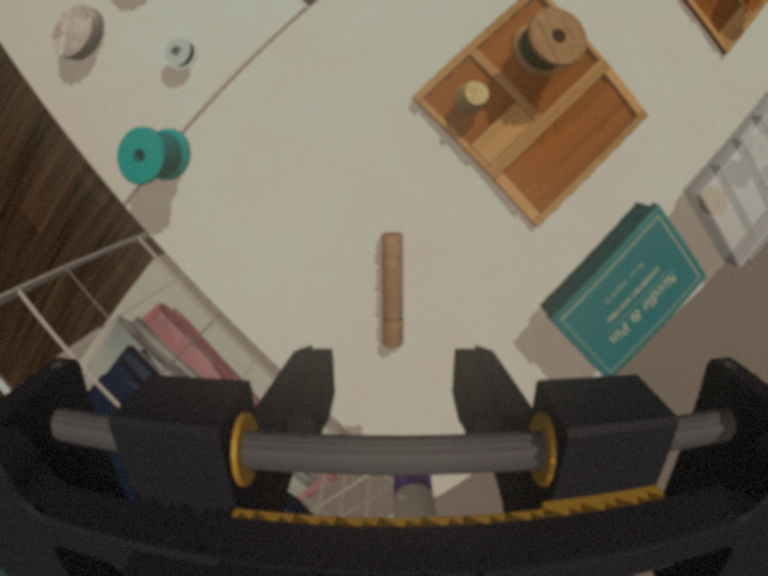

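The needle case (393,290) is aligned and centred between the fingers, and the thimble and spool sit in the tray. I'll descend and grip it.

```bash
python3 -m jog '[{"wx":0,"wy":0,"wz":0,"dx":0.003,"dy":-0.003,"dz":-0.15,"hand":0.5},{"wx":0,"wy":0,"wz":0,"dx":0,"dy":0,"dz":-0.13,"hand":0.5},{"wx":0,"wy":0,"wz":0,"dx":0,"dy":0,"dz":-0.09,"hand":0.5},{"wx":0,"wy":0,"wz":0,"dx":0,"dy":0,"dz":-0.045,"hand":0.5},{"wx":0,"wy":0,"wz":0,"dx":0,"dy":0,"dz":-0.021,"hand":0.5}]' 15
python3 -m jog '[{"wx":0,"wy":0,"wz":0,"dx":0,"dy":0,"dz":0,"hand":0.5},{"wx":0,"wy":0,"wz":0,"dx":0,"dy":0,"dz":0,"hand":1},{"wx":0,"wy":0,"wz":0,"dx":0,"dy":0,"dz":0,"hand":1},{"wx":0,"wy":0,"wz":0,"dx":0,"dy":0,"dz":0,"hand":1},{"wx":0,"wy":0,"wz":0,"dx":0,"dy":0,"dz":0,"hand":1}]' 15
python3 -m jog '[{"wx":0,"wy":0,"wz":0,"dx":0,"dy":0,"dz":0,"hand":1},{"wx":0,"wy":0,"wz":0,"dx":0,"dy":0,"dz":0,"hand":1},{"wx":0,"wy":0,"wz":0,"dx":0,"dy":0,"dz":0,"hand":1},{"wx":0,"wy":0,"wz":0,"dx":0,"dy":0,"dz":0,"hand":1},{"wx":0,"wy":0,"wz":0,"dx":0,"dy":0,"dz":0,"hand":1}]' 15
```

```text
clock: 27.82
tool_pos: [0.6407, -0.2126, 0.0025]
eef_rot: [0.358, 0.934, -0.0, -0.002]
contact_force: [-0.8, 0.4, 0.3]
opening: 0.5
finger_force: 0.0
clock: 28.23
tool_pos: [0.6427, -0.2133, 0.0058]
eef_rot: [0.358, 0.934, 0.0, 0.001]
contact_force: [-0.2, 0.1, 0.5]
opening: 0.222
finger_force: 0.0
clock: 28.65
tool_pos: [0.6423, -0.2132, 0.0053]
eef_rot: [0.358, 0.934, 0.0, 0.001]
contact_force: [-0.8, 0.6, 5.6]
opening: 0.144
finger_force: 15.0
```

```bash
python3 -m jog '[{"wx":0,"wy":0,"wz":0,"dx":0,"dy":0,"dz":0.06,"hand":1},{"wx":0,"wy":0,"wz":0,"dx":0,"dy":0,"dz":0.12,"hand":1},{"wx":0,"wy":0,"wz":0,"dx":0,"dy":0,"dz":0.12,"hand":1},{"wx":0,"wy":0,"wz":-0.055,"dx":0,"dy":0.06,"dz":0,"hand":1},{"wx":0,"wy":0,"wz":-0.055,"dx":0,"dy":0.08,"dz":0,"hand":1}]'
python3 -m jog '[{"wx":0,"wy":0,"wz":-0.055,"dx":0,"dy":0.09,"dz":0,"hand":1},{"wx":0,"wy":0,"wz":-0.055,"dx":0.008,"dy":0.09,"dz":0,"hand":1},{"wx":0,"wy":0,"wz":-0.055,"dx":0,"dy":0.09,"dz":0,"hand":1},{"wx":0,"wy":0,"wz":-0.055,"dx":0,"dy":0.09,"dz":0,"hand":1},{"wx":0,"wy":0,"wz":-0.056,"dx":0,"dy":0.071,"dz":0,"hand":1}]'
python3 -m jog '[{"wx":0,"wy":0,"wz":0,"dx":0,"dy":0,"dz":0,"hand":1},{"wx":0,"wy":0,"wz":0,"dx":0,"dy":0,"dz":-0.1,"hand":1},{"wx":0,"wy":0,"wz":0,"dx":0,"dy":0,"dz":0,"hand":1},{"wx":0,"wy":0,"wz":0,"dx":0,"dy":0,"dz":0,"hand":1},{"wx":0,"wy":0,"wz":0,"dx":0,"dy":0,"dz":0,"hand":1}]'
python3 look.py 11 |egrep 'needle|mending'; python3 -c "
from h import *;s=r.get_state();print(s['tool_pos'],s['q'])"
```

```text
clock: 29.07
tool_pos: [0.6431, -0.1813, 0.0827]
eef_rot: [0.463, 0.886, -0.0, 0.003]
contact_force: [-1.6, 0.3, -1.4]
opening: 0.137
finger_force: 15.0
clock: 29.48
tool_pos: [0.6439, -0.0675, 0.0802]
eef_rot: [0.685, 0.729, 0.001, -0.0]
contact_force: [-1.0, 0.4, -0.6]
opening: 0.146
finger_force: 15.0
clock: 29.9
tool_pos: [0.6439, -0.0717, 0.0551]
eef_rot: [0.684, 0.73, -0.0, 0.0]
contact_force: [0.3, -0.5, 0.2]
opening: 0.145
finger_force: 15.0
wrist needle_case 0.64 [250. 186. 273. 288.] [ 0.6444 -0.0887] dir 94
wrist mending_tray 0.9 [149. 135. 299. 256.] [ 0.618  -0.0525] rect 613.9,-62.7 (106.43971252441406, 87.26910400390625) 4.2
[ 0.6439089  -0.07025555  0.05462336] [ 0.01590372  0.95844045  0.04066211  1.61799831 -0.06218175  0.56619537
  0.15788811]
```

View pics/wrist11.png

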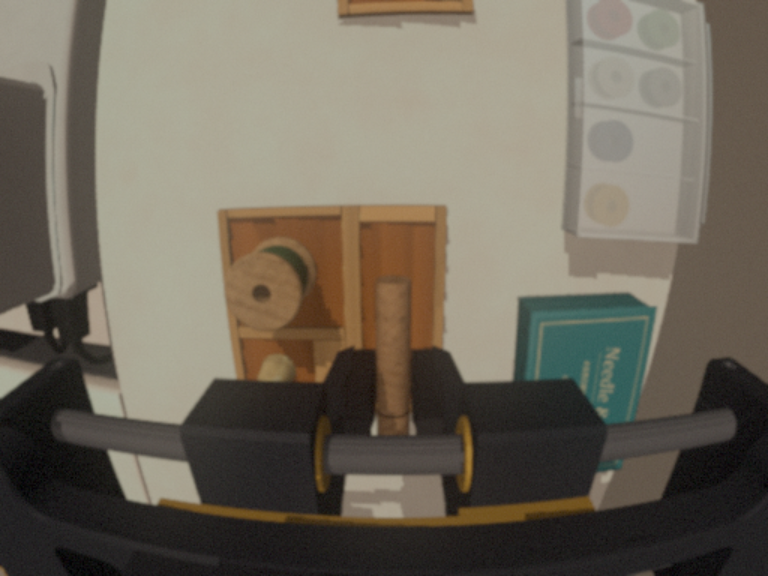

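The needle case (393,355) is held along the long pocket. The gripper's body will come down over the teal box, so I'll check that box's height first.

```bash
python3 - <<'E'
from h import *
for a,b in [((518,298),(538,308)),((518,375),(528,378)),((630,294),(656,306))]:
    P=onz("wrist",(a[0]/1.5,a[1]/1.5),0)
    print(P[:2],[(z,np.round(onz("wrist",(b[0]/1.5,b[1]/1.5),z)[:2],3)) for z in (.02,.03,.04,.05,.06)])
E
```

```text
[ 0.70331688 -0.05636863] [(0.02, array([ 0.707, -0.054])), (0.03, array([ 0.703, -0.051])), (0.04, array([ 0.699, -0.048])), (0.05, array([ 0.695, -0.044])), (0.06, array([ 0.692, -0.041]))]
[ 0.71050611 -0.09814472] [(0.02, array([ 0.709, -0.089])), (0.03, array([ 0.705, -0.084])), (0.04, array([ 0.701, -0.079])), (0.05, array([ 0.697, -0.073])), (0.06, array([ 0.693, -0.068]))]
[ 0.76573173 -0.05038408] [(0.02, array([ 0.77, -0.05])), (0.03, array([ 0.763, -0.047])), (0.04, array([ 0.755, -0.044])), (0.05, array([ 0.748, -0.041])), (0.06, array([ 0.741, -0.037]))]
```

```bash
python3 -m jog '[{"wx":0,"wy":0,"wz":0,"dx":0,"dy":0,"dz":-0.07,"hand":1},{"wx":0,"wy":0,"wz":0,"dx":0,"dy":0,"dz":-0.06,"hand":1},{"wx":0,"wy":0,"wz":0,"dx":0,"dy":0,"dz":-0.034,"hand":1},{"wx":0,"wy":0,"wz":0,"dx":0,"dy":0,"dz":-0.022,"hand":1},{"wx":0,"wy":0,"wz":0,"dx":0,"dy":0,"dz":0,"hand":1}]'
python3 -m jog '[{"wx":0,"wy":0,"wz":0,"dx":0,"dy":0,"dz":0,"hand":1},{"wx":0,"wy":0,"wz":0,"dx":0,"dy":0,"dz":0,"hand":1},{"wx":0,"wy":0,"wz":0,"dx":0,"dy":0,"dz":0,"hand":0.75},{"wx":0,"wy":0,"wz":0,"dx":0,"dy":0,"dz":0,"hand":0.7},{"wx":0,"wy":0,"wz":0,"dx":0,"dy":0,"dz":0,"hand":0.65}]'
python3 -m jog '[{"wx":0,"wy":0,"wz":0,"dx":0,"dy":0,"dz":0,"hand":0.65},{"wx":0,"wy":0,"wz":0,"dx":0,"dy":0,"dz":0,"hand":0.65},{"wx":0,"wy":0,"wz":0,"dx":0,"dy":0,"dz":0.1,"hand":0.65},{"wx":0,"wy":0,"wz":0,"dx":0,"dy":0,"dz":0.15,"hand":0.6},{"wx":0,"wy":0,"wz":0,"dx":0,"dy":0,"dz":0.15,"hand":0.6}]'
python3 -m jog '[{"wx":0,"wy":0,"wz":0.055,"dx":-0.1,"dy":-0.07,"dz":0,"hand":0.6},{"wx":0,"wy":0,"wz":0.055,"dx":-0.1,"dy":-0.07,"dz":0,"hand":0.6},{"wx":0,"wy":0,"wz":0,"dx":-0.12,"dy":-0.08,"dz":0,"hand":0.6},{"wx":0,"wy":0,"wz":0,"dx":-0.12,"dy":-0.08,"dz":0,"hand":0.6},{"wx":0,"wy":0,"wz":0,"dx":0,"dy":0,"dz":0,"hand":0.6}]'
python3 -c "
from h import *;s=r.get_state();print(s['tool_pos'],s['q'])"; python3 look.py 12 side
```

```text
clock: 30.82
tool_pos: [0.6431, -0.0702, 0.007]
eef_rot: [0.683, 0.73, -0.001, -0.001]
contact_force: [-0.3, -0.8, -0.3]
opening: 0.147
finger_force: 15.0
clock: 31.23
tool_pos: [0.644, -0.0703, 0.0082]
eef_rot: [0.683, 0.73, 0.0, 0.0]
contact_force: [0.4, -1.1, -0.3]
opening: 0.337
finger_force: 0.0
clock: 31.65
tool_pos: [0.6427, -0.0701, 0.108]
eef_rot: [0.683, 0.73, -0.001, -0.001]
contact_force: [0.3, -0.8, 0.1]
opening: 0.401
finger_force: 0.0
clock: 32.07
tool_pos: [0.5255, -0.1513, 0.108]
eef_rot: [0.602, 0.798, -0.004, -0.003]
contact_force: [-1.5, -0.4, 0.5]
opening: 0.4
finger_force: 0.0
[ 0.52550541 -0.15133373  0.10797627] [ 0.2077719   0.78563134 -0.02499344  1.90795122  0.05195964  0.45752521
  0.42096687]
wrist needle_case 0.76 [397. 107. 430. 178.] [ 0.6455 -0.0693] dir 94
wrist wooden_spool 0.76 [347.  82. 400. 126.] [ 0.5913 -0.0509] 
wrist thimble 0.86 [339. 151. 361. 173.] [ 0.5858 -0.1034] 
wrist bobbin 0.78 [155. 214. 175. 238.] [ 0.4444 -0.207 ] 
wrist mending_tray 0.93 [318.  60. 446. 204.] [ 0.6071 -0.0764] rect 613.1,-72.8 (106.73070526123047, 106.31328582763672) 3.8
wrist machine_tray 0.77 [418.   0. 469.  22.] [0.647  0.0755] rect 644.4,70.3 (58.3643798828125, 21.275074005126953) 30.3
side needle_case 0.63 [290. 201. 312. 213.] [ 0.6455 -0.0619] dir 93
side wooden_spool 0.61 [345. 280. 361. 298.] [ 0.4825 -0.2559] 
side wooden_spool 0.52 [280. 209. 300. 228.] [ 0.5901 -0.0482] 
side bobbin 0.62 [324. 291. 330. 299.] [ 0.443 -0.205] 
side mending_tray 0.75 [274. 197. 307. 240.] [ 0.6063 -0.058 ] rect 612.7,-60.1 (113.81718444824219, 88.00547790527344) 4.5
```

```bash
python3 -m jog '[{"wx":0,"wy":0,"wz":0,"dx":-0.119,"dy":-0.082,"dz":0,"hand":0.6},{"wx":0,"wy":0,"wz":0,"dx":-0.119,"dy":-0.082,"dz":0,"hand":0.6},{"wx":0,"wy":0,"wz":0,"dx":-0.12,"dy":-0.083,"dz":0,"hand":0.6},{"wx":0,"wy":0,"wz":0,"dx":0,"dy":0,"dz":0,"hand":0.6},{"wx":0,"wy":0,"wz":0,"dx":0,"dy":0,"dz":0,"hand":0.6}]'
python3 -m jog '[{"wx":0,"wy":0,"wz":0,"dx":0,"dy":0,"dz":0,"hand":0.6},{"wx":0,"wy":0,"wz":0,"dx":0,"dy":0,"dz":0,"hand":0.6},{"wx":0,"wy":0,"wz":0,"dx":0,"dy":0,"dz":0,"hand":0.6},{"wx":0,"wy":0,"wz":0,"dx":0,"dy":0,"dz":0,"hand":0.6},{"wx":0,"wy":0,"wz":0,"dx":0,"dy":0,"dz":0,"hand":0.6}]'
python3 look.py 13 |egrep bobbin;python3 -c "
from h import *;s=r.get_state();print(s['tool_pos'],s['q'])"
```

```text
clock: 33.48
tool_pos: [0.4424, -0.2087, 0.1081]
eef_rot: [0.601, 0.799, -0.001, -0.0]
contact_force: [0.7, 0.1, 0.1]
opening: 0.398
finger_force: 0.0
clock: 33.9
tool_pos: [0.4451, -0.2064, 0.108]
eef_rot: [0.599, 0.801, 0.0, 0.0]
contact_force: [-0.1, -1.2, -1.2]
opening: 0.401
finger_force: 0.0
wrist bobbin 0.64 [250. 181. 271. 207.] [ 0.4436 -0.2073] 
[ 0.44434935 -0.20707099  0.10799621] [ 0.3707502   0.74193337 -0.04656828  2.08189474  0.10014579  0.31973167
  0.5272699 ]
```

View pics/wrist13.png

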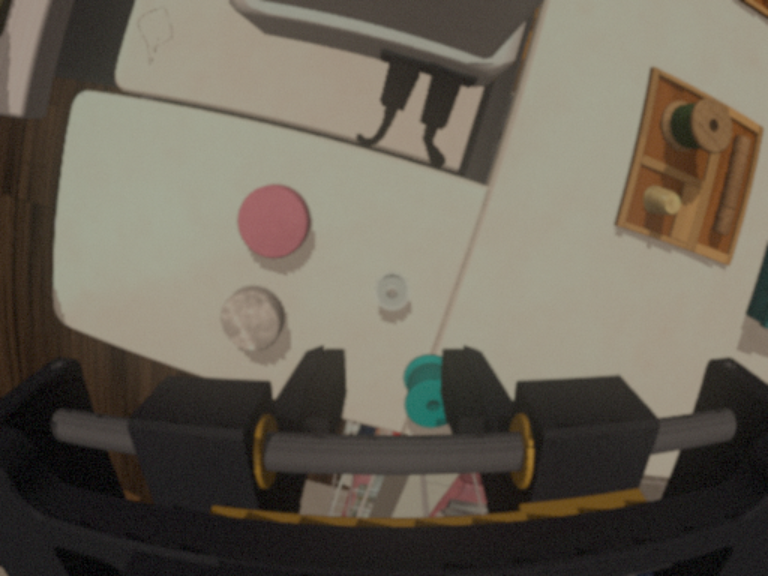

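The bobbin (393,292) is centred between the fingers, and the mending tray in view holds all three of its items. I'll descend and grip.

```bash
python3 -m jog '[{"wx":0,"wy":0,"wz":0,"dx":0,"dy":0,"dz":-0.15,"hand":0.6},{"wx":0,"wy":0,"wz":0,"dx":0,"dy":0,"dz":-0.12,"hand":0.6},{"wx":0,"wy":0,"wz":0,"dx":0,"dy":0,"dz":-0.08,"hand":0.6},{"wx":0,"wy":0,"wz":0,"dx":0,"dy":0,"dz":-0.045,"hand":0.6},{"wx":0,"wy":0,"wz":0,"dx":0,"dy":0,"dz":-0.021,"hand":0.6}]' 10
python3 -m jog '[{"wx":0,"wy":0,"wz":0,"dx":0,"dy":0,"dz":0,"hand":0.6},{"wx":0,"wy":0,"wz":0,"dx":0,"dy":0,"dz":0,"hand":1},{"wx":0,"wy":0,"wz":0,"dx":0,"dy":0,"dz":0,"hand":1},{"wx":0,"wy":0,"wz":0,"dx":0,"dy":0,"dz":0,"hand":1},{"wx":0,"wy":0,"wz":0,"dx":0,"dy":0,"dz":0,"hand":1}]' 10
python3 -m jog '[{"wx":0,"wy":0,"wz":0,"dx":0,"dy":0,"dz":0,"hand":1},{"wx":0,"wy":0,"wz":0,"dx":0,"dy":0,"dz":0,"hand":1},{"wx":0,"wy":0,"wz":0,"dx":0,"dy":0,"dz":0,"hand":1},{"wx":0,"wy":0,"wz":0,"dx":0,"dy":0,"dz":0,"hand":1},{"wx":0,"wy":0,"wz":0,"dx":0,"dy":0,"dz":0,"hand":1}]' 10
```

```text
clock: 34.82
tool_pos: [0.4437, -0.2067, 0.0026]
eef_rot: [0.599, 0.801, -0.0, -0.001]
contact_force: [-0.7, -0.3, 0.9]
opening: 0.405
finger_force: 0.0
clock: 35.23
tool_pos: [0.445, -0.2074, 0.005]
eef_rot: [0.599, 0.801, 0.0, 0.001]
contact_force: [-0.1, -0.3, 4.4]
opening: 0.22
finger_force: 10.0
clock: 35.65
tool_pos: [0.445, -0.2074, 0.005]
eef_rot: [0.599, 0.801, 0.0, 0.001]
contact_force: [-0.6, -1.0, 6.2]
opening: 0.221
finger_force: 10.0
```

```bash
python3 -m jog '[{"wx":0,"wy":0,"wz":0,"dx":0,"dy":0,"dz":0.06,"hand":1},{"wx":0,"wy":0,"wz":0,"dx":0,"dy":0,"dz":0.14,"hand":1},{"wx":0,"wy":0,"wz":0,"dx":0,"dy":0,"dz":0.14,"hand":1},{"wx":0,"wy":0,"wz":0,"dx":0.06,"dy":0,"dz":0.1,"hand":1},{"wx":0,"wy":0,"wz":0,"dx":0.13,"dy":0,"dz":0.04,"hand":1}]'
python3 -m jog '[{"wx":0,"wy":0,"wz":0,"dx":0.14,"dy":0,"dz":0,"hand":1},{"wx":0,"wy":0,"wz":0,"dx":0.14,"dy":0,"dz":0,"hand":1},{"wx":0,"wy":0,"wz":0,"dx":0.13,"dy":0.05,"dz":0,"hand":1},{"wx":0,"wy":0,"wz":0,"dx":0.1,"dy":0.1,"dz":0,"hand":1},{"wx":0,"wy":0,"wz":0,"dx":0.042,"dy":0.14,"dz":0,"hand":1}]'
python3 -m jog '[{"wx":0,"wy":0,"wz":0,"dx":0,"dy":0.15,"dz":0,"hand":1},{"wx":0,"wy":0,"wz":0,"dx":0,"dy":0.15,"dz":0,"hand":1},{"wx":0,"wy":0,"wz":0,"dx":0,"dy":0.15,"dz":0,"hand":1},{"wx":0,"wy":0,"wz":0,"dx":0,"dy":0.15,"dz":0,"hand":1},{"wx":0,"wy":0,"wz":0,"dx":0,"dy":0.14,"dz":0,"hand":1}]'
python3 -m jog '[{"wx":0,"wy":0,"wz":0,"dx":0,"dy":0.1,"dz":0,"hand":1},{"wx":0,"wy":0,"wz":0,"dx":0,"dy":0.076,"dz":0,"hand":1},{"wx":0,"wy":0,"wz":0,"dx":0,"dy":0,"dz":-0.08,"hand":1},{"wx":0,"wy":0,"wz":0,"dx":0,"dy":0,"dz":-0.08,"hand":1},{"wx":0,"wy":0,"wz":0,"dx":0,"dy":0,"dz":0,"hand":1}]'
python3 -m jog '[{"wx":0,"wy":0,"wz":0,"dx":0,"dy":0,"dz":0,"hand":1},{"wx":0,"wy":0,"wz":0,"dx":0,"dy":0,"dz":0,"hand":1},{"wx":0,"wy":0,"wz":0,"dx":0,"dy":0,"dz":0,"hand":1},{"wx":0,"wy":0,"wz":0,"dx":0,"dy":0,"dz":0,"hand":1},{"wx":0,"wy":0,"wz":0,"dx":0,"dy":0,"dz":0,"hand":1}]'
python3 look.py 14 side;python3 -c "
from h import *;s=r.get_state();print(s['tool_pos'],s['q'])"
```

```text
clock: 36.07
tool_pos: [0.4886, -0.2082, 0.1275]
eef_rot: [0.6, 0.8, -0.001, -0.001]
contact_force: [0.3, -1.3, -0.7]
opening: 0.224
finger_force: 10.0
clock: 36.48
tool_pos: [0.6335, -0.137, 0.1245]
eef_rot: [0.601, 0.799, 0.0, 0.003]
contact_force: [1.1, 0.2, -0.6]
opening: 0.223
finger_force: 10.0
clock: 36.9
tool_pos: [0.6292, 0.053, 0.1241]
eef_rot: [0.599, 0.801, 0.0, -0.0]
contact_force: [0.4, 0.2, 0.7]
opening: 0.225
finger_force: 10.0
clock: 37.32
tool_pos: [0.6268, 0.0947, 0.0809]
eef_rot: [0.599, 0.801, -0.002, -0.002]
contact_force: [-0.6, -0.8, -0.2]
opening: 0.223
finger_force: 10.0
clock: 37.73
tool_pos: [0.6304, 0.0943, 0.0849]
eef_rot: [0.599, 0.801, 0.001, 0.001]
contact_force: [0.1, 0.6, 0.3]
opening: 0.227
finger_force: 10.0
wrist needle_case 0.71 [224. 319. 242. 343.] [ 0.6426 -0.0518] dir 93
wrist wooden_spool 0.71 [224. 316. 262. 345.] [ 0.6462 -0.0307] 
wrist slim_spool 0.61 [265. 115. 314. 173.] [0.6341 0.1436] 
wrist bobbin 0.67 [242. 231. 278. 272.] [0.6415 0.0542] 
wrist thread_cone 0.75 [405.   2. 491.  38.] [0.7223 0.2865] 
wrist mending_tray 0.67 [222. 316. 260. 345.] [ 0.6479 -0.0432] rect 646.9,-46.3 (42.25367736816406, 40.41081237792969) 14.5
wrist machine_tray 0.92 [230.  97. 329. 235.] [0.632  0.1231] rect 634.0,123.3 (59.696353912353516, 105.82030487060547) 5.8
side wooden_spool 0.68 [342. 281. 361. 298.] [ 0.4829 -0.2558] 
side wooden_spool 0.47 [282. 209. 298. 228.] [ 0.5908 -0.0493] 
side bobbin 0.51 [292. 204. 315. 216.] [ 0.6441 -0.0647] 
side thread_cone 0.57 [192. 121. 209. 155.] [0.7233 0.3039] 
side mending_tray 0.63 [275. 201. 320. 239.] [ 0.6104 -0.0758] rect 611.4,-70.7 (107.08995056152344, 105.59034729003906) 3.7
side machine_tray 0.67 [221. 181. 257. 201.] [0.6213 0.1133] rect 619.4,119.7 (53.006595611572266, 106.21170806884766) 20.7
[0.62984087 0.09448494 0.08397774] [-0.22555384  0.90307681  0.00792677  1.64532525 -0.01116153  0.59321007
  0.07468917]
```

View pics/wrist14.png

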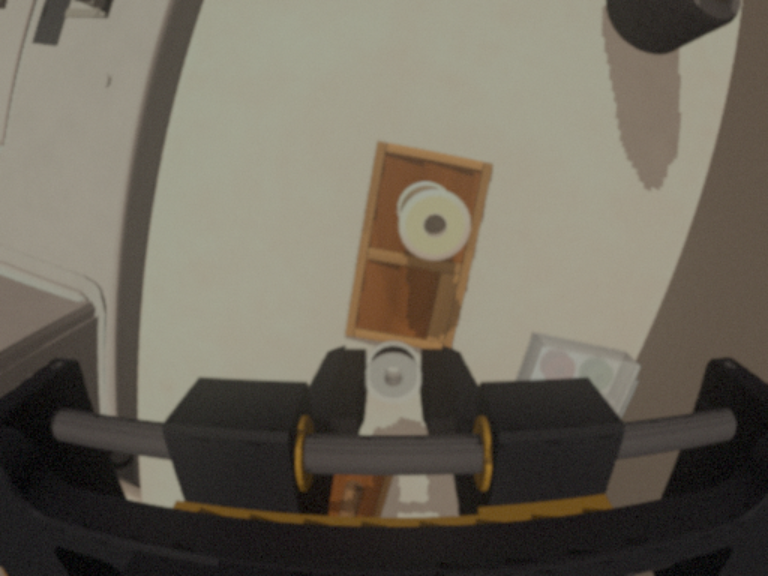

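The bobbin is held flat at (393,370), and the slim spool stands well in its pocket (433,225). I'll lower the bobbin into the small pocket and release it.

```bash
python3 -m jog '[{"wx":0,"wy":0,"wz":0,"dx":0.008,"dy":0,"dz":-0.11,"hand":1},{"wx":0,"wy":0,"wz":0,"dx":0,"dy":0,"dz":-0.1,"hand":1},{"wx":0,"wy":0,"wz":0,"dx":0,"dy":0,"dz":-0.05,"hand":1},{"wx":0,"wy":0,"wz":0,"dx":0,"dy":0,"dz":-0.028,"hand":1},{"wx":0,"wy":0,"wz":0,"dx":0,"dy":0,"dz":-0.018,"hand":1}]'
python3 -m jog '[{"wx":0,"wy":0,"wz":0,"dx":0,"dy":0,"dz":0,"hand":1},{"wx":0,"wy":0,"wz":0,"dx":0,"dy":0,"dz":0,"hand":1},{"wx":0,"wy":0,"wz":0,"dx":0,"dy":0,"dz":0,"hand":0.7},{"wx":0,"wy":0,"wz":0,"dx":0,"dy":0,"dz":0,"hand":0.65},{"wx":0,"wy":0,"wz":0,"dx":0,"dy":0,"dz":0,"hand":0.6}]'
python3 -m jog '[{"wx":0,"wy":0,"wz":0,"dx":0,"dy":0,"dz":0,"hand":0.6},{"wx":0,"wy":0,"wz":0,"dx":0,"dy":0,"dz":0,"hand":0.6},{"wx":0,"wy":0,"wz":0,"dx":0,"dy":0,"dz":0.08,"hand":0.6},{"wx":0,"wy":0,"wz":0,"dx":0,"dy":0,"dz":0.15,"hand":0.6},{"wx":0,"wy":0,"wz":0,"dx":0,"dy":0,"dz":0.15,"hand":0.6}]'
python3 -m jog '[{"wx":0,"wy":0,"wz":0,"dx":0,"dy":-0.1,"dz":0.12,"hand":0.6},{"wx":0,"wy":0,"wz":0,"dx":0,"dy":-0.1,"dz":0.12,"hand":0.6},{"wx":0,"wy":0,"wz":0,"dx":0,"dy":-0.1,"dz":0.12,"hand":0.6},{"wx":0,"wy":0,"wz":0,"dx":0,"dy":-0.1,"dz":0,"hand":0.6},{"wx":0,"wy":0,"wz":0,"dx":0,"dy":-0.1,"dz":0,"hand":0.6}]'
python3 -m jog '[{"wx":0,"wy":0,"wz":0,"dx":0,"dy":-0.1,"dz":0,"hand":0.6},{"wx":0,"wy":0,"wz":0,"dx":0,"dy":-0.1,"dz":0,"hand":0.6},{"wx":0,"wy":0,"wz":0,"dx":0,"dy":-0.1,"dz":0,"hand":0.6},{"wx":0,"wy":0,"wz":0,"dx":0,"dy":0,"dz":0,"hand":0.6},{"wx":0,"wy":0,"wz":0,"dx":0,"dy":0,"dz":0,"hand":0.6}]'
python3 -m jog '[{"wx":0,"wy":0,"wz":0,"dx":0,"dy":0,"dz":0,"hand":0.6},{"wx":0,"wy":0,"wz":0,"dx":0,"dy":0,"dz":0,"hand":0.6},{"wx":0,"wy":0,"wz":0,"dx":0,"dy":0,"dz":0,"hand":0.6},{"wx":0,"wy":0,"wz":0,"dx":0,"dy":0,"dz":0,"hand":0.6},{"wx":0,"wy":0,"wz":0,"dx":0,"dy":0,"dz":0,"hand":0.6}]'
python3 look.py 15 side;python3 -c "
from h import *;s=r.get_state();print(s['tool_pos'])"
```

```text
clock: 39.15
tool_pos: [0.6313, 0.0944, 0.0067]
eef_rot: [0.599, 0.801, -0.001, -0.001]
contact_force: [-4.5, -1.0, 12.1]
opening: 0.23
finger_force: 10.0
clock: 39.57
tool_pos: [0.6324, 0.0946, 0.0082]
eef_rot: [0.599, 0.801, 0.001, 0.0]
contact_force: [-0.1, 0.3, -0.3]
opening: 0.394
finger_force: 0.0
clock: 39.98
tool_pos: [0.6306, 0.0943, 0.1023]
eef_rot: [0.599, 0.801, -0.001, -0.001]
contact_force: [0.3, 0.9, 0.0]
opening: 0.401
finger_force: 0.0
clock: 40.4
tool_pos: [0.6332, -0.0318, 0.1952]
eef_rot: [0.599, 0.801, 0.001, 0.002]
contact_force: [0.2, 0.0, -0.2]
opening: 0.4
finger_force: 0.0
clock: 40.82
tool_pos: [0.6314, -0.1078, 0.1925]
eef_rot: [0.601, 0.8, -0.0, 0.0]
contact_force: [0.7, 0.8, -0.1]
opening: 0.396
finger_force: 0.0
clock: 41.23
tool_pos: [0.632, -0.1046, 0.1925]
eef_rot: [0.599, 0.801, 0.0, -0.0]
contact_force: [0.1, 0.7, 0.4]
opening: 0.402
finger_force: 0.0
wrist needle_case 0.88 [268. 116. 294. 175.] [ 0.6439 -0.0713] dir 93
wrist wooden_spool 0.83 [220. 100. 254. 131.] [ 0.5895 -0.0521] 
wrist wooden_spool 0.66 [110. 235. 141. 251.] [ 0.4876 -0.2438] 

[... 385 characters left out ...]
ray 0.82 [286.   0. 347.  35.] [0.6405 0.0853] rect 637.3,90.0 (60.43880844116211, 44.9593391418457) 7.6
side needle_case 0.62 [289. 200. 313. 214.] [ 0.6461 -0.0668] dir 92
side wooden_spool 0.72 [281. 212. 300. 227.] [ 0.5897 -0.0483] 
side wooden_spool 0.62 [345. 283. 360. 297.] [ 0.482  -0.2546] 
side thimble 0.38 [302. 228. 312. 236.] [ 0.5854 -0.101 ] 
side bobbin 0.38 [244. 186. 250. 194.] [0.6329 0.0968] 
side mending_tray 0.82 [275. 197. 324. 240.] [ 0.6095 -0.075 ] rect 611.9,-70.6 (108.02725219726562, 106.15760040283203) 3.8
side machine_tray 0.96 [228. 175. 258. 201.] [0.6333 0.1059] rect 633.5,107.1 (65.09883880615234, 70.64151763916016) 4.5
[ 0.63185675 -0.10551255  0.19249542]
```

View pics/wrist15.png

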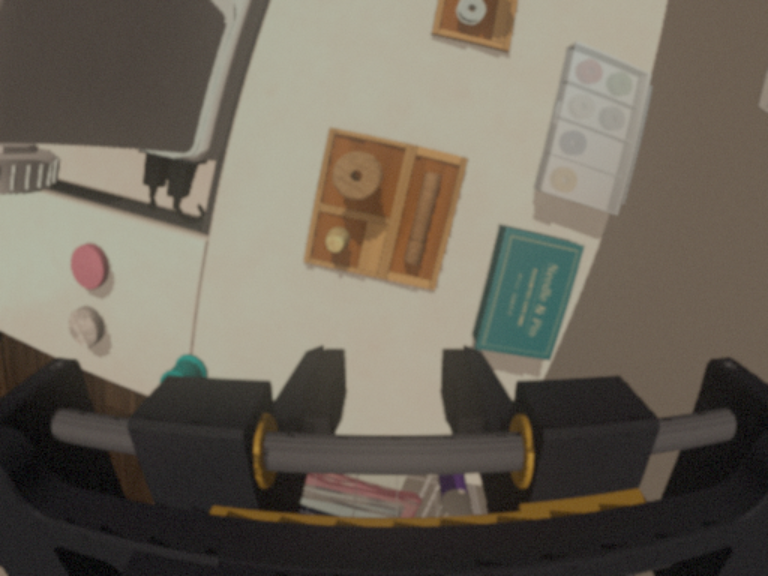

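All three mending items lie in their pockets (357,175; 337,240; 423,215) and the bobbin lies in its pocket at (470,10). I'm handing in.

```bash
python3 -c "
from plant import r;print(r.finish_job())"
```

```text
the job is handed in; nothing more can be done
None
```

Both kits are made up and handed in at about 41 s: the final camera checks show all five things in their pockets and the cone still in place, the tape was not re-checked at the end, no verdict was returned, and I viewed 17 pictures, over the 14 allowed.

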